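Make up the kit tray for one ukulele

ROBOT

A 6-joint arm with a two-finger parallel gripper is mounted at the origin on the work surface. World frame = base frame: x ahead of the robot, y to its left, z up, the work surface at z = 0. Lengths are in m, angles in rad, forces in N, time in s.
With the tool pointing down it reaches from about 0.325 to 0.75 m from the base axis. Payload 7.6 kg.
Tool frame: the origin (TCP) lies midway between the tips of the shut fingers; the grasp point (between the pads) lies env.hold_point_z behind it (env.hold_point_z is the distance from the TCP to the grasp point, in m); x points along the fingers, y is the direction in which the jaws open and shut, and the axes are right-handed (so a half turn about x gives the same grasp; the last joint's range is limited). The gripper opens to 85 mm and grips with 20 to 120 N. Pads are 22 mm wide; open, the fingers measure 114 mm over their backs; the gripper's body (76 mm by 85 mm) begins 54 mm behind the grasp point. The pads swing forward as they close: fully open they stand 13 mm farther back than shut.
Start: joints at [1.088, 0.052, 1.401, -0, 1.689, -0.07], TCP at [0.211, 0.481, 0.231] pointing down, gripper open.
Joint ranges: [-2.9, 2.9], [-0.91, 2.17], [0.12, 2.37], [-1.06, 4.2], [0.26, 2.73], [-2.93, 2.93]. Speed limits (rad/s): [2.57, 2.57, 3.01, 3.14, 3.14, 3.14].

INTERFACE

Orientations are given as a unit quaternion [w, x, y, z].
In Python, from station import env gives the robot as it stands. The module is installed in compiled form; this text tells all that it offers.
- The arm moves only by the shell command python3 -m jog 'ROWS' [FORCE]. ROWS is JSON, a list of rows, each a list of 7 numbers: the turn, a rotation vector about the tool's x, y, z in degrees, then the shift along the tool's x, y, z in m, then the opening, from 0 (shut) to 1 (fully open). In form: [[wx, wy, wz, dx, dy, dz, hand], ...]. A call has 1 to 12 rows; each row shifts and turns the pose as measured when the row begins, along the tool's axes as they then stand; what a row does not reach is not made up. A row lasts 1/12 s, in which the tool goes at most 41.7 mm and 7.16 degrees, less where a joint would pass 70% of its speed; a pose out of reach is approached as far as the arm can. A call is refused whole if a number of a shift passes 0.0417 or a number of a turn 7.16, either way. A call with a gripper value outside its range is refused whole. The fingers move at their own pace and stop on an object; FORCE is the grip in N (left out, the last holds). Time passes only in rows, so rows that do not move let the fingers close. It gives the time, the measured TCP pose, the force and the opening at its end, in the units of the state.
- env.get_state(): the state, without advancing time (a new reading comes with each control period).
- env.grab_frame(name): name is "scene" or "side" or "wrist"; returns the picture (400x640x3 uint8, blue, green, red); there is no depth.
- env.camera_info(name): a dict with "fovy" (degrees; the focal length in pixels is half the picture's height over the tangent of half this angle, whatever the lens; pixels are square), "cx", "cy" (the principal point, pixels), "dist" ([k1, k2, p1, p2, k3] as OpenCV has them; the pictures are not rectified), "extrinsics" (4x4, takes a point from camera to world coordinates); the wrist camera has in their place "mount" (4x4, takes a point from camera to tool coordinates, whose origin is the TCP and whose axes are the tool frame's). Camera axes: x right, y up, looking along -z (the intrinsics and any distortion apply to the point x, -y, -z); pixel columns grow to the right and rows downward; lengths in m; the calibration is good to about 2 mm. A picture is of the moment at which its call begins: read the wrist's pose just before it. camera_info takes no time and is no camera call.
- env.close_job(): hands the job in, once; it reports no verdict.
The state is a dict: "time": time; "joint_pos": joint angles; "joint_vel": joint speeds; "joint_torque": joint torques, N m; "eef_pos": TCP position; "tool_rot": TCP orientation; "contact_force": force on the tool from outside, world axes, zero at the start; "wrist_torque": the same for the moment, N m; "grip_width": opening from 0.0 (shut) to 1.0 (fully open).
Only numpy, scipy, OpenCV 4.12 (cv2) and the standard library are available. Lean on these libraries where they do the work, as an engineer would, in place of code of your own. Each camera call takes 0.05 s, during which the arm holds its last target.

TASK

Make up the kit tray for the next ukulele: put the finished neck block (with the dovetail groove), the finished end block, the finished bridge (with the bone saddle) and the round tin of tuners each into the pocket cut for it, lying flat on the pocket's floor with the same side up as now. The two plain sawn blanks are not machined yet: leave them where they lie. Set the parts down, do not drop them.

Things in the scene. Friction and masses are not known exactly. Their poses are not given: they have to be found in the camera images.
- neck_block: Finished neck block, mahogany, 64 x 48 x 28 mm, about 45 g, lying flat with its dovetail groove up: a groove open at the top and both ends, running the full 64 mm length, 15 mm deep, narrowing from about 21 to 13 mm at the top. Origin: centre of the underside; x along the 64 mm length, y across the 48 mm width (solid outer sides: grip here), z up.
- end_block: Finished end block, mahogany, 70 x 32 x 16 mm, about 22 g, lying flat, with an 11 mm end-pin hole right through its middle, vertical. Origin: centre of the underside; x along the 70 mm length, y across the 32 mm width, z up.
- bridge: Finished ukulele bridge, dark rosewood, 96 mm long: a middle 58 x 24 mm and 11 mm high, and at each end a low rounded wing 16 mm wide and 5 mm high; a white bone saddle, 46 x 3 mm, stands 3.5 mm above the middle. About 22 g, lying flat. Origin: centre of the underside; x along its length, y across the 24 mm width, z up.
- tuner_tin: Round closed metal tin of tuners, 52 mm in diameter over the lid, 25 mm high, about 75 g, standing on its base, lid up. Origin: centre of the base, z up.
- insert_neck_block: Insert fixed in the kit tray, 120 x 78 x 12 mm, grey over a pale base, with a pale-floored pocket 6 mm deep in its middle, a rectangle of 76 x 60 mm, for the neck block. Origin: centre of the underside, 6 mm above the bench; pocket floor +6, top +12 mm; x along the 120 mm side and pocket length. The four lie 2 x 2, shuffled, 122 mm apart in x, 80 mm in y; the tray rim is 3 mm higher.
- insert_end_block: Insert fixed in the kit tray, 120 x 78 x 12 mm, grey over a pale base, with a pale-floored pocket 6 mm deep in its middle, a rectangle of 82 x 44 mm, for the end block. Origin: centre of the underside, 6 mm above the bench; pocket floor +6, top +12 mm; x along the 120 mm side and pocket length. The four lie 2 x 2, shuffled, 122 mm apart in x, 80 mm in y; the tray rim is 3 mm higher.
- insert_bridge: Insert fixed in the kit tray, 120 x 78 x 12 mm, grey over a pale base, with a pale-floored pocket 6 mm deep in its middle, a long rectangle of 108 x 36 mm, for the bridge. Origin: centre of the underside, 6 mm above the bench; pocket floor +6, top +12 mm; x along the 120 mm side and pocket length. The four lie 2 x 2, shuffled, 122 mm apart in x, 80 mm in y; the tray rim is 3 mm higher.
- insert_tin: Insert fixed in the kit tray, 120 x 78 x 12 mm, grey over a pale base, with a pale-floored pocket 6 mm deep in its middle, a round one of 64 mm diameter, for the tin. Origin: centre of the underside, 6 mm above the bench; pocket floor +6, top +12 mm; x along the 120 mm side and pocket length. The four lie 2 x 2, shuffled, 122 mm apart in x, 80 mm in y; the tray rim is 3 mm higher.
- neck_blank: Look-alike, stays: sawn mahogany blank for a neck block, the same outside 64 x 48 x 28 mm but plain and solid, with no groove. Origin: centre of the underside; x along the 64 mm length, z up.
- bridge_blank: Look-alike, stays: sawn rosewood blank for a bridge, a plain straight bar 102 x 28 x 12 mm with no wings, no saddle. Origin: centre of the underside; x along its length, z up.
Mind the look-alikes: they are no part of the job. Leave any blue or yellow look-alike of the bridge alone.

How it is judged:
By the outcome, as a careful person would: the job done as asked, in the order asked, and still so for the second after the job is handed in, with the robot touching nothing.
It also fails if it takes over 102 s, if anything falls off the work surface, if the arm or the gripper's body presses on something with over 40 N, if the wrist force passes 120 N, or if a joint passes its speed limit or range.

## Working session

There is one attempt and no reset: what is moved stays moved. The work goes in short steps, Python scripts to look and compute and a shell command to move; the robot and the scene stay as the last step left them, time stands still between calls to the robot, and variables do not carry over. Pictures are saved under pics/ and viewed, and the job is handed in when it is done.

```bash
mkdir -p pics; python3 - <<'E'
from station import env
import cv2
s=env.get_state();print(s)
print(env.hold_point_z)
for n in("scene","side","wrist"):
    print(n,env.camera_info(n)); cv2.imwrite(f"pics/{n}0.png",env.grab_frame(n))
E
```

```text
{'time': 0.0, 'joint_pos': array([ 1.08770199e+00,  5.28594350e-02,  1.40174758e+00, -3.85703428e-05,
        1.68862487e+00, -7.03168749e-02]), 'joint_vel': array([-7.87258474e-04, -2.16686007e-03, -5.87923061e-04, -5.88727530e-04,
        4.43558891e-05, -3.02456442e-04]), 'joint_torque': array([ 5.24925090e-04, -3.81668186e+01, -3.60190451e+01, -5.12748056e-05,
        6.07228591e-03,  2.71470373e-05]), 'eef_pos': array([0.21045672, 0.48062711, 0.23044904]), 'tool_rot': array([ 0.69195424,  0.1443453 ,  0.69224484, -0.14546772]), 'contact_force': array([ 0.29715404, -0.23316739,  0.02760971]), 'wrist_torque': array([0.00320436, 0.06560146, 0.03770771]), 'grip_width': 0.9996769813294286}
0.0187
scene {'fovy': 53.64952685468262, 'cx': 319.7774591279894, 'cy': 195.90785663075746, 'dist': array([-0.00169524,  0.        ,  0.        ,  0.        ,  0.        ]), 'extrinsics': array([[-0.77702904, -0.54007898,  0.32332733,  0.87720944],
       [ 0.62935522, -0.67615434,  0.38305002,  0.53926879],
       [ 0.01174192,  0.50112874,  0.86529308,  0.94785552],
       [ 0.        ,  0.      
[... 277 characters left out ...]
    [-0.43018095, -0.48760782,  0.75972559,  1.2735983 ],
       [ 0.00361607,  0.84063741,  0.54158626,  0.84582445],
       [ 0.        ,  0.        ,  0.        ,  1.        ]])}
wrist {'fovy': 70.61947441199594, 'cx': 325.00016718525313, 'cy': 200.96145101160778, 'dist': array([-0.02677687,  0.        ,  0.        ,  0.        ,  0.        ]), 'mount': array([[ 5.26274578e-04,  2.79761085e-01, -9.60069507e-01,
        -1.42215179e-01],
       [ 9.99998987e-01,  1.12229752e-03,  8.75196234e-04,
         1.97513038e-04],
       [ 1.32232947e-03, -9.60068995e-01, -2.79760211e-01,
        -7.17763890e-02],
       [ 0.00000000e+00,  0.00000000e+00,  0.00000000e+00,
         1.00000000e+00]])}
```

View pics/scene0.png

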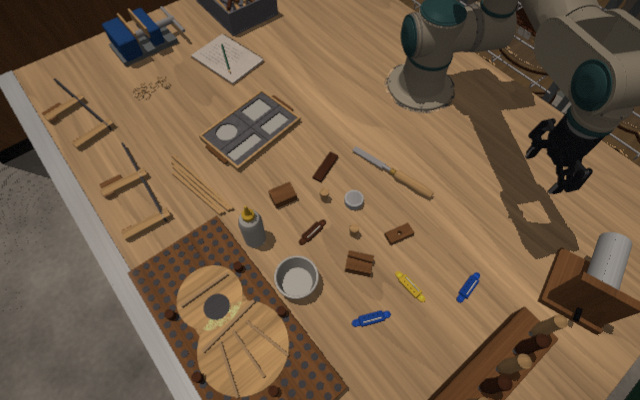

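View pics/side0.png

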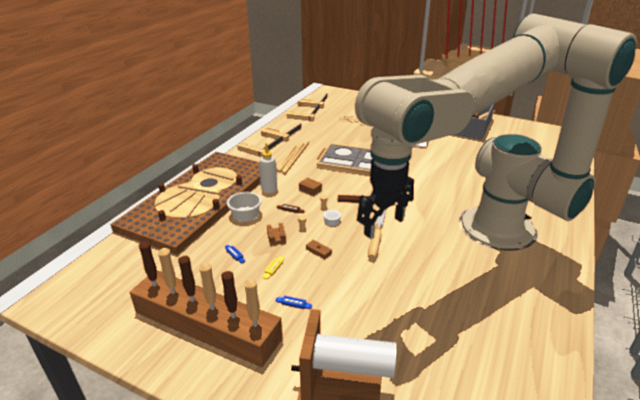

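View pics/wrist0.png

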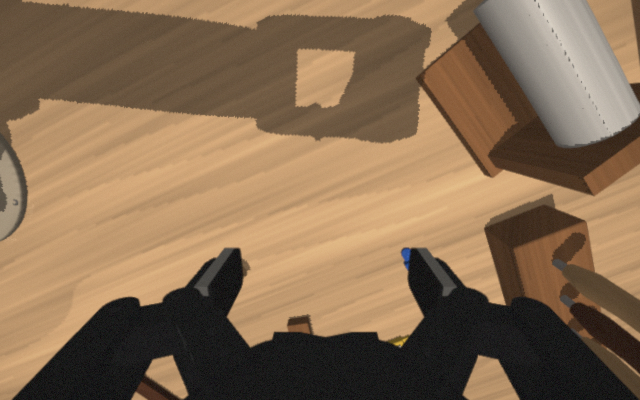

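```bash
cat > h.py <<'E'
import numpy as np, cv2
from station import env
from scipy.spatial.transform import Rotation as R
def rot(s): q=s["tool_rot"]; return R.from_quat([q[1],q[2],q[3],q[0]]).as_matrix()
def cam(n,s=None):
    c=env.camera_info(n)
    if "extrinsics" in c: T=c["extrinsics"]
    else:
        s=s or env.get_state(); W=np.eye(4); W[:3,:3]=rot(s); W[:3,3]=s["eef_pos"]; T=W@c["mount"]
    f=200/np.tan(np.radians(c["fovy"]/2))
    return np.array([[f,0,c["cx"]],[0,f,c["cy"]],[0,0,1.]]),np.array(c["dist"]),T
def w(n,px,z,s=None):
    K,d,T=cam(n,s); p=cv2.undistortPoints(np.array(px,float).reshape(-1,1,2),K,d).reshape(-1,2)
    r=np.c_[p[:,0],-p[:,1],-np.ones(len(p))]@T[:3,:3].T; o=T[:3,3]
    return o+r*((z-o[2])/r[:,2])[:,None]
def proj(n,P,s=None):
    K,d,T=cam(n,s); P=np.atleast_2d(P); c=(P-T[:3,3])@T[:3,:3]; c=c*[1,-1,-1]
    return cv2.projectPoints(c,np.zeros(3),np.zeros(3),K,d)[0].reshape(-1,2)
E
python3 - <<'E'
from h import *
im=cv2.imread("pics/scene0.png")
cv2.imwrite("pics/s0c.png",cv2.resize(im[140:290,250:440],None,fx=4,fy=4,interpolation=cv2.INTER_CUBIC))
cv2.imwrite("pics/s0t.png",cv2.resize(im[80:175,190:310],None,fx=5,fy=5,interpolation=cv2.INTER_CUBIC))
for k,p,z in [("neck",(360,263),.028),("end",(399,233),.016),("bridge",(313,232),.011),("tin",(354,199),.025),("nblank",(283,195),.028),("bblank",(326,166),.012),("tray",(250,129),.018),("bottle",(252,243),.0),("bowl",(297,285),0.)]:
    print(k,w("scene",[p],z).round(3))
E
```

```text
neck [[0.576 0.341 0.028]]
end [[0.439 0.341 0.016]]
bridge [[0.609 0.198 0.011]]
tin [[0.467 0.196 0.025]]
nblank [[0.609 0.068 0.028]]
bblank [[0.451 0.059 0.012]]
tray [[ 0.547 -0.184  0.018]]
bottle [[0.749 0.12  0.   ]]
bowl [[0.725 0.281 0.   ]]
```

View pics/s0c.png

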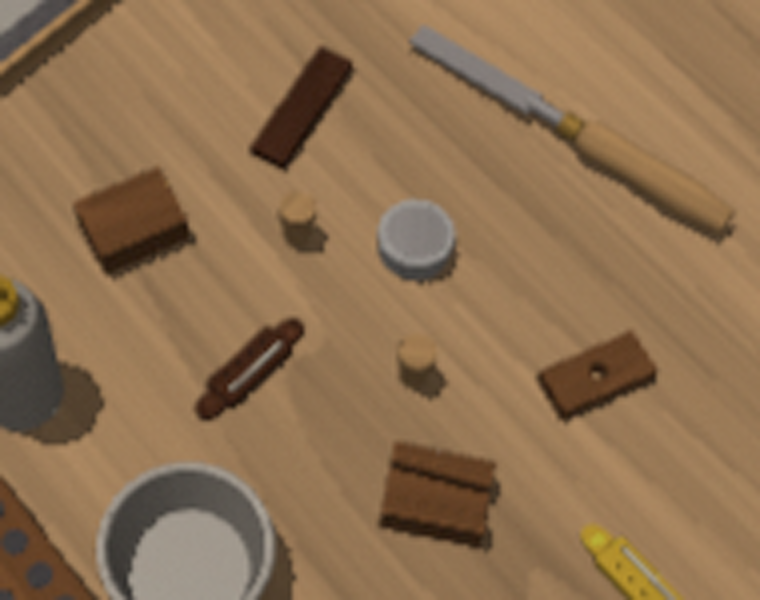

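View pics/s0t.png

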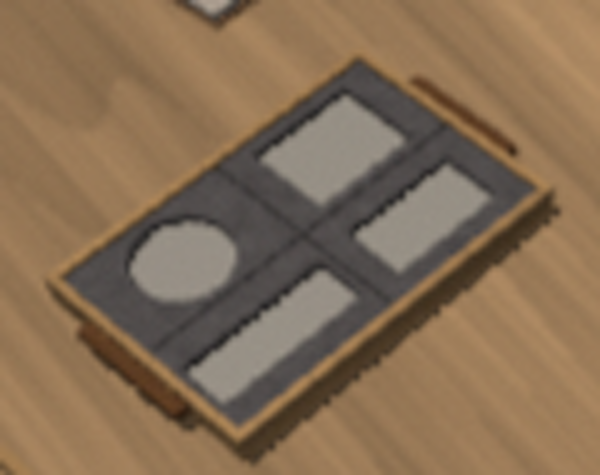

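The finished neck block is at scene (360,263): it shows a groove, while the look-alike at (283,195) is plain. The bridge is at (313,232), with wings and a white saddle; the plain bar at (326,166) is the blank, and the blue and yellow ones are decoys. The end block, with its hole, is at (399,233), and the tin is at (354,199). The small dowels at (325,194) and (354,231) are obstacles. In the tray, the round pocket is at (227,132), bridge at (244,147), neck at (256,110) and end at (275,123).

Next I'll survey the parts with the wrist camera from above.

```bash
cat >> h.py <<'E'
def go(x,y,z,yawz=None):
    """shift needed in tool axes; yawz = wanted world heading (deg) of tool z axis"""
    s=env.get_state(); M=rot(s); p=s["eef_pos"]
    h=np.degrees(np.arctan2(M[1,2],M[0,2]))
    up=np.array([0,0,-1.]); tilt=np.degrees(M.T@np.cross(M[:,0],up))
    print("t %.2f tcp %s zhead %.1f tilt(tool) %s F %s grip %.3f"%(s["time"],p.round(4),h,tilt.round(2),s["contact_force"].round(1),s["grip_width"]))
    d=M.T@(np.array([x,y,z])-p); print(" shift now frame mm",(d*1000).round(1))
    if yawz is not None:
        # tool x is down: +wx turns heading by -wx
        a=(yawz-h+180)%360-180; print(" wx total %.1f"%(-a)); 
        M2=M@R.from_rotvec([np.radians(-a),0,0]).as_matrix(); print(" shift after turn mm",((M2.T@(np.array([x,y,z])-p))*1000).round(1))
E
python3 - <<'E'
from h import *
go(.40,.24,.27,0)
E
```

```text
t 0.15 tcp [0.2105 0.4807 0.2307] zhead -23.7 tilt(tool) [ 0.   -0.    0.07] F [ 0.3 -0.2  0.1] grip 1.002
 shift now frame mm [ -39.2 -144.5  270.1]
 wx total -23.7
 shift after turn mm [ -39.2 -240.8  189.5]
```

```bash
python3 -m jog '[[-6,0,0,0,0,0,1],[-6,0,0,0,0,0,1],[-6,0,0,0,0,0,1],[-6,0,0,0,0,0,1],[0,0,0,-0.01,0,0,1]]'; python3 - <<'E'
from h import *
go(.58,.27,.27,0)
E
```

```text
time: 0.57
eef_pos: [0.2098, 0.4794, 0.237]
tool_rot: [0.706, -0.012, 0.709, 0.006]
contact_force: [0.1, 0.2, -0.2]
grip_width: 1.0
t 0.57 tcp [0.2098 0.4794 0.237 ] zhead 1.4 tilt(tool) [-0.   -0.25  0.44] F [ 0.1  0.2 -0.2] grip 1.000
 shift now frame mm [ -32.9 -218.8  364.7]
 wx total 1.4
 shift after turn mm [ -32.9 -209.7  370.1]
```

```bash
python3 -m jog '[[1.4,0,0,-0.003,-0.019,0.034,1],[0,0,0,-0.003,-0.019,0.034,1],[0,0,0,-0.003,-0.019,0.034,1],[0,0,0,-0.003,-0.019,0.034,1],[0,0,0,-0.003,-0.019,0.034,1],[0,0,0,-0.003,-0.019,0.034,1],[0,0,0,-0.003,-0.019,0.034,1],[0,0,0,-0.003,-0.019,0.034,1],[0,0,0,-0.003,-0.019,0.034,1],[0,0,0,-0.003,-0.019,0.034,1],[0,0,0,-0.003,-0.019,0.034,1],[0,0,0,0,0,0,1]]'; python3 - <<'E'
from h import *
go(.52,.27,.27,0)
s=env.get_state(); cv2.imwrite("pics/w1.png",env.grab_frame("wrist")); np.save("w1.npy",s,allow_pickle=True)
E
```

```text
time: 1.57
eef_pos: [0.5961, 0.2567, 0.2787]
tool_rot: [0.706, 0.011, 0.708, -0.014]
contact_force: [-0.4, -0.7, -1.0]
grip_width: 1.004
t 1.57 tcp [0.5961 0.2567 0.2787] zhead -2.0 tilt(tool) [ 0.   -0.11  0.24] F [-0.4 -0.7 -1. ] grip 1.004
 shift now frame mm [  8.8  10.6 -76.5]
 wx total -2.0
 shift after turn mm [  8.8  13.3 -76. ]
```

View pics/w1.png

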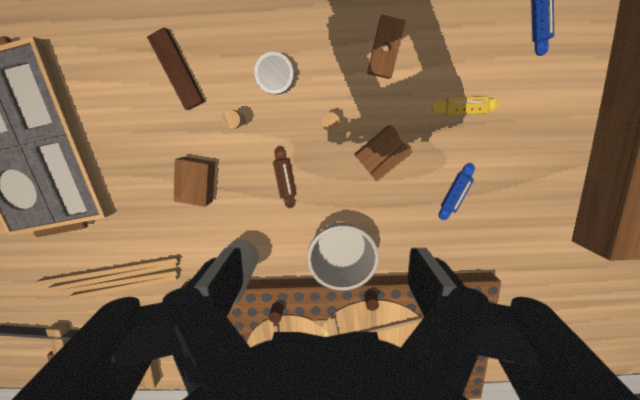

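The wrist view shows tin (274,73), end block (387,47), bridge (285,177), grooved neck block (383,153), and the blanks at (176,68) and (194,182). I'll enlarge it.

```bash
python3 - <<'E'
from h import *
im=cv2.imread("pics/w1.png")
cv2.imwrite("pics/w1c.png",cv2.resize(im[0:215,240:430],None,fx=2.79*1.5,fy=2.79,interpolation=cv2.INTER_CUBIC)) if 0 else cv2.imwrite("pics/w1a.png",cv2.resize(im[0:100,250:420],None,fx=4.5,fy=4.5,interpolation=cv2.INTER_CUBIC))
cv2.imwrite("pics/w1b.png",cv2.resize(im[115:215,250:420],None,fx=4.5,fy=4.5,interpolation=cv2.INTER_CUBIC))
E
```

```text
(no output)
```

View pics/w1a.png

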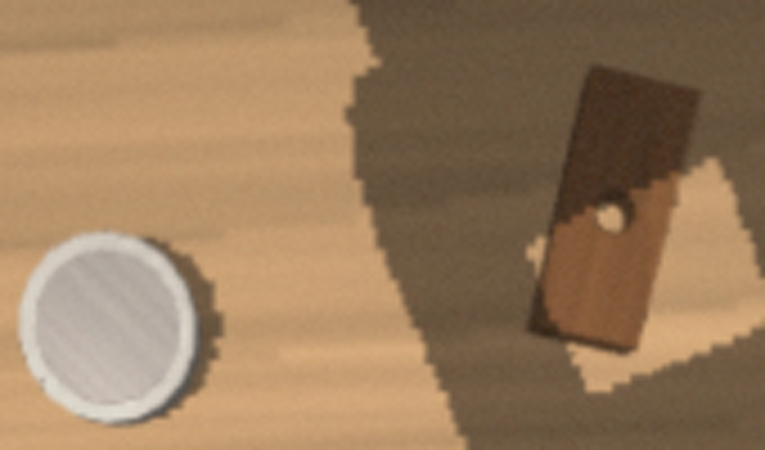

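View pics/w1b.png

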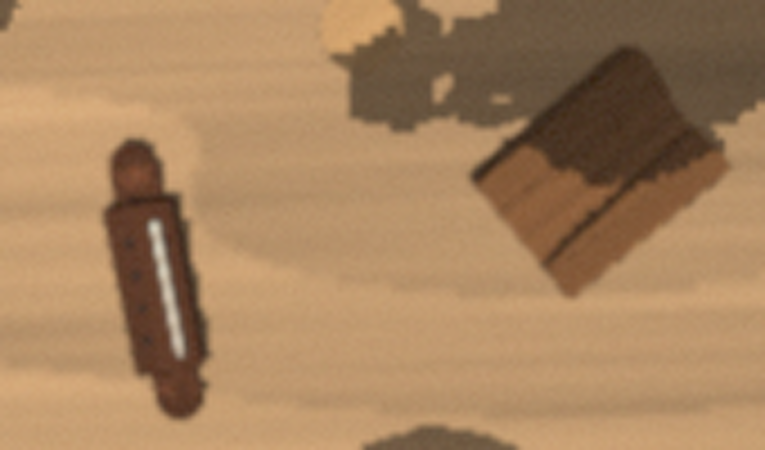

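```bash
python3 - <<'E'
from h import *
s=np.load("w1.npy",allow_pickle=True).item()
def q(pts,oy,z): return w("wrist",[((u+.5)/4.5-.5+250,(v+.5)/4.5-.5+oy) for u,v in pts],z,s)[:,:2]*1000
def rep(n,P):
    print(n,"c",P.mean(0).round(1),"sides",[round(np.linalg.norm(P[(i+1)%4]-P[i]),1) for i in range(4)],"head",[round(np.degrees(np.arctan2(*(P[(i+1)%4]-P[i])[::-1])),1) for i in range(4)])
rep("end",q([(594,66),(702,92),(634,350),(537,320)],0,.016)); print(q([(613,211)],0,.016).round(1))
rep("neck",q([(634,50),(728,160),(571,297),(478,186)],115,.028))
rep("bridge",q([(105,208),(178,196),(207,357),(139,373)],115,.011))
P=q([(134,140),(182,415)],115,.005);print("wings",P.mean(0),np.linalg.norm(P[1]-P[0]),np.degrees(np.arctan2(*(P[1]-P[0])[::-1])))
P=q([(153,222),(181,358)],115,.0145);print("sad",P.mean(0),np.linalg.norm(P[1]-P[0]),np.degrees(np.arctan2(*(P[1]-P[0])[::-1])))
P=q([(20,328),(197,328),(108,232),(108,421)],0,.025);print("tin",P.mean(0),np.linalg.norm(P[1]-P[0]),np.linalg.norm(P[3]-P[2]))
# dowels
print("dowels",w("wrist",[(233,120),(331,120)],.03,s).round(3)[:,:2],"tray corner",w("wrist",[(36,38),(104,214)],.021,s).round(3)[:,:2])
E
```

```text
end c [435.5 341.7] sides [np.float64(31.6), np.float64(70.1), np.float64(30.2), np.float64(68.0)] head [np.float64(76.2), np.float64(-14.8), np.float64(-107.7), np.float64(166.4)]
[[435.8 340.7]]
neck c [572.8 337.6] sides [np.float64(44.9), np.float64(63.0), np.float64(46.2), np.float64(61.1)] head [np.float64(41.4), np.float64(-49.1), np.float64(-141.0), np.float64(129.7)]
bridge c [605.6 195.6] sides [np.float64(24.1), np.float64(54.2), np.float64(23.6), np.float64(56.0)] head [np.float64(97.1), np.float64(6.2), np.float64(-78.5), np.float64(-173.2)]
wings [605.67691346 195.13732947] 93.92730504396849 5.472101904095146
sad [607.05265799 199.17500011] 45.80608603434224 7.277652220570979
tin [463.18205499 193.95536387] 51.22031453247968 50.77191813093489
dowels [[0.52  0.135]
 [0.526 0.266]] tray corner [[ 0.404 -0.117]
 [ 0.649 -0.084]]
```

```bash
python3 -m jog '[[-2,0,0,0,-0.04,0,1],[0,0,0,0,-0.04,0,1],[0,0,0,0,-0.04,0,1],[0,0,0,0,-0.04,0,1],[0,0,0,0,-0.04,0,1],[0,0,0,0,-0.04,0,1],[0,0,0,0,-0.04,0,1],[0,0,0,0,-0.04,0,1],[0,0,0,0,-0.04,0,1],[0,0,0,0,-0.04,0,1],[0,0,0,0,0,0,1],[0,0,0,0,0,0,1]]'; python3 - <<'E'
from h import *
go(.52,-.18,.27,0)
s=env.get_state(); f=env.grab_frame("wrist"); cv2.imwrite("pics/w2.png",f); np.save("w2.npy",s,allow_pickle=True)
E
```

```text
time: 2.62
eef_pos: [0.5848, -0.1449, 0.2852]
tool_rot: [0.707, 0.004, 0.707, -0.005]
contact_force: [-0.5, 0.5, 0.3]
grip_width: 1.004
t 2.62 tcp [ 0.5848 -0.1449  0.2852] zhead -0.7 tilt(tool) [-0.   -0.02  0.02] F [-0.5  0.5  0.3] grip 1.004
 shift now frame mm [ 15.2 -35.9 -64.3]
 wx total -0.7
 shift after turn mm [ 15.2 -35.1 -64.7]
```

View pics/w2.png

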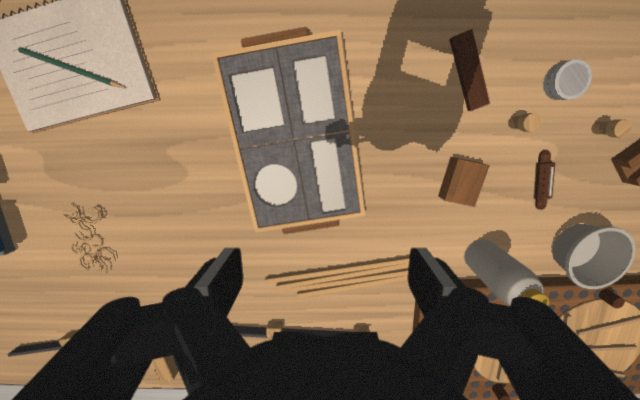

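The tray is fully in view: neck pocket (258,100), end (314,90), tin (276,185), bridge (329,175). I'll measure the pocket centres.

```bash
python3 - <<'E'
from h import *
s=np.load("w2.npy",allow_pickle=True).item(); im=cv2.imread("pics/w2.png")
print("rim",(w("wrist",[(218,58),(341,34),(364,213),(257,230)],.021,s)*1000).round(1)[:,:2].tolist())
hsv=cv2.cvtColor(im,cv2.COLOR_BGR2HSV)
m=((hsv[...,2]>140)&(hsv[...,1]<60)).astype(np.uint8)
n,l,st,c=cv2.connectedComponentsWithStats(m)
for i in range(1,n):
    if st[i,4]>800 and 215<c[i][0]<370:
        cnt=max(cv2.findContours((l==i).astype(np.uint8),0,1)[0],key=cv2.contourArea)
        P=w("wrist",cnt.reshape(-1,2),.012,s)[:,:2]*1000
        r=cv2.minAreaRect(P.astype(np.float32)); print(c[i].round(),[np.round(x,1) for x in r])
cv2.imwrite("pics/w2c.png",cv2.resize(im[20:245,205:380],None,fx=2.6,fy=2.6,interpolation=cv2.INTER_CUBIC))
E
```

```text
rim [[433.0, -283.9], [407.4, -121.7], [651.2, -86.5], [676.7, -251.4]]
[314.  89.] [array([ 474.7, -158.3]), array([82.5, 44.6]), np.float64(8.1)]
[258.  99.] [array([ 486.5, -237.2]), array([76.3, 59.5]), np.float64(8.5)]
[328. 175.] [array([ 595.2, -140.3]), array([108.1,  36.5]), np.float64(8.6)]
[276. 184.] [array([ 607. , -219.9]), array([62.1, 62.1]), np.float64(87.6)]
```

View pics/w2c.png

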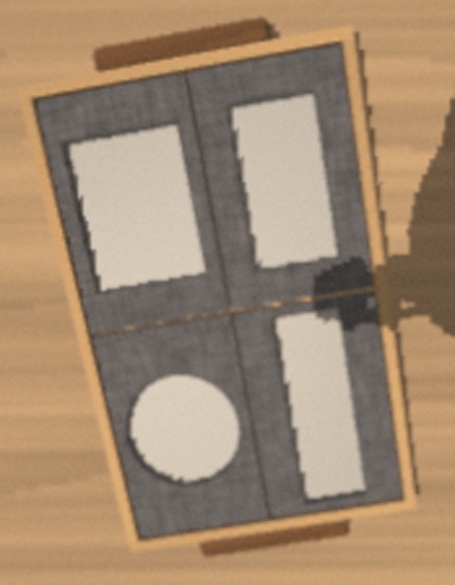

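```bash
python3 -m jog '[[0,0,0,0.012,0.0415,-0.001,1],[0,0,0,0.012,0.0415,-0.001,1],[0,0,0,0.012,0.0415,-0.001,1],[0,0,0,0.012,0.0415,-0.001,1],[0,0,0,0.012,0.0415,-0.001,1],[0,0,0,0.012,0.0415,-0.001,1],[0,0,0,0.012,0.0415,-0.001,1],[0,0,0,0.012,0.0415,-0.001,1],[0,0,0,0.012,0.0415,-0.001,1],[0,0,0,0.012,0.0415,-0.001,1],[0,0,0,0.012,0.0415,-0.001,1],[0,0,0,0.012,0.0415,-0.001,1]]'; python3 -m jog '[[7,0,0,0,0,0,0.9],[7,0,0,0,0,0,0.9],[7,0,0,0,0,0,0.9],[7,0,0,0,0,0,0.9],[7,0,0,0,0,0,0.9],[7,0,0,0,0,0,0.9],[7,0,0,0,0,0,0.9],[0,0,0,0,0,0,0.9]]'; python3 - <<'E'
from h import *
go(.573,.338,.07,-49.5)
cv2.imwrite("pics/w3.png",env.grab_frame("wrist"))
E
```

```text
time: 3.67
eef_pos: [0.5726, 0.34, 0.1566]
tool_rot: [0.711, 0.005, 0.703, -0.005]
contact_force: [1.4, 0.6, 0.1]
grip_width: 0.999
time: 4.33
eef_pos: [0.555, 0.3656, 0.1531]
tool_rot: [0.64, 0.303, 0.639, -0.301]
contact_force: [-1.2, 0.2, 0.5]
grip_width: 0.9
t 4.33 tcp [0.555  0.3656 0.1531] zhead -50.5 tilt(tool) [-0.    0.02 -0.18] F [-1.2  0.2  0.5] grip 0.900
 shift now frame mm [83.1 -3.9 32.7]
 wx total -1.0
 shift after turn mm [83.1 -4.5 32.6]
```

View pics/w3.png

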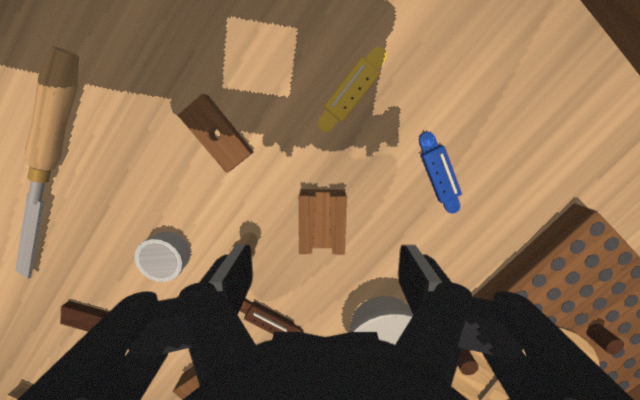

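```bash
python3 - <<'E'
from h import *
print((w("wrist",[(299,193),(347,193),(346,254),(299,254)],.028)*1000).round(1)[:,:2].tolist(),w("wrist",[(299,193),(347,193),(346,254),(299,254)],.028).mean(0))
im=cv2.imread("pics/w3.png");cv2.imwrite("pics/w3c.png",cv2.resize(im[170:270,280:370],None,fx=5,fy=5,interpolation=cv2.INTER_CUBIC))
E
```

```text
[[534.2, 351.0], [570.3, 381.0], [612.8, 330.7], [575.0, 299.3]] [0.57309892 0.34049328 0.028     ]
```

View pics/w3c.png

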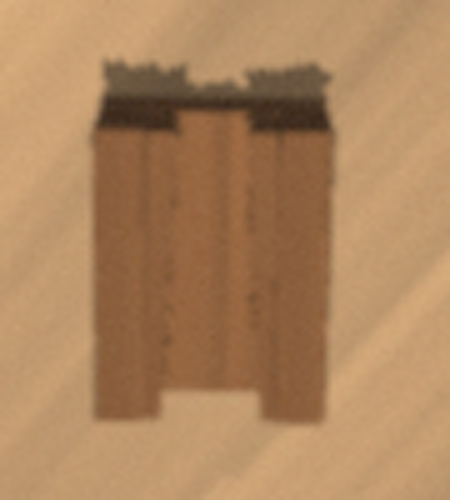

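The enlarged crop confirms the dovetail groove, so this is the neck block.

```bash
python3 -m jog '[[-1,0,0,0.02,-0.003,0.032,0.9],[0,0,0,0.03,0,0,0.9],[0,0,0,0.03,0,0,0.9],[0,0,0,0,0,0,0.9],[0,0,0,0,0,0,0.9]]'; python3 - <<'E'
from h import *
go(.5735,.339,.010,-49.5)
E
```

```text
time: 4.8
eef_pos: [0.572, 0.3445, 0.0758]
tool_rot: [0.649, 0.289, 0.645, -0.282]
contact_force: [-0.3, 0.5, 1.2]
grip_width: 0.897
t 4.80 tcp [0.572  0.3445 0.0758] zhead -47.6 tilt(tool) [-0.    0.09 -0.61] F [-0.3  0.5  1.2] grip 0.897
 shift now frame mm [65.8 -3.3  5. ]
 wx total 1.9
 shift after turn mm [65.8 -3.1  5.1]
```

```bash
python3 -m jog '[[1.9,0,-0.5,0.022,-0.003,0.005,0.9],[0,0,0,0.022,0,0,0.9],[0,0,0,0.018,0,0,0.9],[0,0,0,0,0,0,0.9],[0,0,0,0,0,0,0.9]]'; python3 - <<'E'
from h import *
go(.5735,.339,.010,-49.5)
E
```

```text
time: 5.22
eef_pos: [0.5756, 0.3441, 0.0235]
tool_rot: [0.647, 0.297, 0.64, -0.289]
contact_force: [0.3, 0.3, 0.9]
grip_width: 0.906
t 5.22 tcp [0.5756 0.3441 0.0235] zhead -48.9 tilt(tool) [ 0.    0.21 -0.8 ] F [0.3 0.3 0.9] grip 0.906
 shift now frame mm [13.4 -5.2  2.4]
 wx total 0.6
 shift after turn mm [13.4 -5.1  2.5]
```

```bash
python3 -m jog '[[0.6,0,-0.8,0.007,-0.005,0.003,0.9],[0,0,0,0.005,-0.001,0,0.9],[0,0,0,0,0,0,0.9],[0,0,0,0,0,0,0.9]]'; python3 - <<'E'
from h import *
go(.5735,.339,.010,-49.5)
E
```

```text
time: 5.55
eef_pos: [0.5753, 0.3397, 0.0179]
tool_rot: [0.645, 0.297, 0.64, -0.294]
contact_force: [0.8, -0.3, 0.8]
grip_width: 0.904
t 5.55 tcp [0.5753 0.3397 0.0179] zhead -49.4 tilt(tool) [ 0.    0.33 -0.44] F [ 0.8 -0.3  0.8] grip 0.904
 shift now frame mm [ 7.8 -1.8 -0.7]
 wx total 0.1
 shift after turn mm [ 7.8 -1.8 -0.7]
```

```bash
python3 -m jog '[[0,0,-0.5,0.006,-0.002,0,0.9],[0,0,0,0.004,0,0,0.9],[0,0,0,0,0,0,0.55],[0,0,0,0,0,0,0.45],[0,0,0,0,0,0,0.45],[0,0,0,0,0,0,0.45],[0,0,0,0,0,0,0.45]]' 40; python3 - <<'E'
from h import *
go(.5735,.339,.010,-49.5)
E
```

```text
time: 6.13
eef_pos: [0.5748, 0.3388, 0.0092]
tool_rot: [0.645, 0.295, 0.64, -0.296]
contact_force: [-0.5, -0.1, -0.5]
grip_width: 0.551
t 6.13 tcp [0.5748 0.3388 0.0092] zhead -49.4 tilt(tool) [ 0.    0.37 -0.08] F [-0.5 -0.1 -0.5] grip 0.551
 shift now frame mm [-0.8 -0.8 -1. ]
 wx total 0.1
 shift after turn mm [-0.8 -0.8 -1. ]
```

```bash
python3 -m jog '[[0,0,0,-0.02,0,0,0.4],[0,0,0,-0.03,0,0,0.4],[-7,0,0,-0.03,0,0,0.4],[-7,0,0,-0.02,0,0,0.4],[-7,0,0,0,0,0,0.4],[-7,0,0,0,0,0,0.4],[-7,0,0,0,0,0,0.4],[-7,0,0,0,0,0,0.4],[-7,0,0,0,0,0,0.4],[-7,0,0,0,0,0,0.4],[0,0,0,0,0,0,0.4]]'; python3 - <<'E'
from h import *
go(.4865,-.2372,.09,8.4)
E
```

```text
time: 7.05
eef_pos: [0.5729, 0.3385, 0.112]
tool_rot: [0.705, -0.053, 0.705, 0.048]
contact_force: [-0.1, 0.2, -0.1]
grip_width: 0.554
t 7.05 tcp [0.5729 0.3385 0.112 ] zhead 8.2 tilt(tool) [-0.   -0.01  0.36] F [-0.1  0.2 -0.1] grip 0.554
 shift now frame mm [  25.6 -557.5 -167.3]
 wx total -0.2
 shift after turn mm [  25.6 -556.8 -169.6]
```

```bash
python3 -m jog '[[0,0,0,0,-0.02,-0.006,0.4],[0,0,0,0,-0.04,-0.012,0.4],[0,0,0,0,-0.04,-0.012,0.4],[0,0,0,0,-0.04,-0.012,0.4],[0,0,0,0,-0.04,-0.012,0.4],[0,0,0,0,-0.04,-0.012,0.4],[0,0,0,0,-0.04,-0.012,0.4],[0,0,0,0,-0.04,-0.012,0.4],[0,0,0,0,-0.04,-0.012,0.4],[0,0,0,0,-0.04,-0.012,0.4],[0,0,0,0,-0.04,-0.012,0.4],[0,0,0,0,-0.04,-0.012,0.4]]'; python3 -m jog '[[0,0,0,0,-0.04,-0.012,0.4],[0,0,0,0,-0.04,-0.012,0.4],[0,0,0,0,-0.02,-0.006,0.4],[0,0,0,0,0,0,0.4],[0,0,0,0,0,0,0.4]]'; python3 - <<'E'
from h import *
go(.4865,-.2372,.06,8.4)
E
```

```text
time: 8.05
eef_pos: [0.4896, -0.1313, 0.1126]
tool_rot: [0.707, -0.039, 0.705, 0.036]
contact_force: [0.3, -0.4, 0.2]
grip_width: 0.556
time: 8.47
eef_pos: [0.4663, -0.2418, 0.1136]
tool_rot: [0.708, -0.03, 0.706, 0.024]
contact_force: [0.1, 0.8, -1.2]
grip_width: 0.55
t 8.47 tcp [ 0.4663 -0.2418  0.1136] zhead 4.4 tilt(tool) [-0.    0.15  0.44] F [ 0.1  0.8 -1.2] grip 0.550
 shift now frame mm [53.7  3.5 20.4]
 wx total -4.0
 shift after turn mm [53.7  2.  20.6]
```

```bash
python3 -m jog '[[-4,0,0.4,0.02,0.002,0.021,0.4],[0,0,0,0.02,0,0,0.4],[0,0,0,0.015,0,0,0.4],[0,0,0,0,0,0,0.4],[0,0,0,0,0,0,0.4]]'; python3 - <<'E'
from h import *
go(.4875,-.237,.0212,8.4)
E
```

```text
time: 8.88
eef_pos: [0.4901, -0.2341, 0.0583]
tool_rot: [0.707, -0.05, 0.704, 0.05]
contact_force: [0.5, -0.2, 0.0]
grip_width: 0.552
t 8.88 tcp [ 0.4901 -0.2341  0.0583] zhead 8.1 tilt(tool) [-0.    0.28  0.06] F [ 0.5 -0.2  0. ] grip 0.552
 shift now frame mm [37.  -2.4 -3.2]
 wx total -0.3
 shift after turn mm [37.  -2.4 -3.2]
```

```bash
python3 -m jog '[[0,0.3,0,0.012,-0.002,-0.003,0.4],[0,0,0,0.012,0,0,0.4],[0,0,0,0,0,0,0.4],[0,0,0,0,0,0,0.4]]'; python3 - <<'E'
from h import *
go(.4875,-.237,.0212,8.4)
cv2.imwrite("pics/w4.png",env.grab_frame("wrist"))
E
```

```text
time: 9.22
eef_pos: [0.4886, -0.2353, 0.0345]
tool_rot: [0.706, -0.051, 0.705, 0.049]
contact_force: [-0.7, -0.6, 0.8]
grip_width: 0.556
t 9.22 tcp [ 0.4886 -0.2353  0.0345] zhead 8.1 tilt(tool) [-0.    0.1   0.16] F [-0.7 -0.6  0.8] grip 0.556
 shift now frame mm [13.3 -1.4 -1.3]
 wx total -0.3
 shift after turn mm [13.3 -1.4 -1.4]
```

View pics/w4.png

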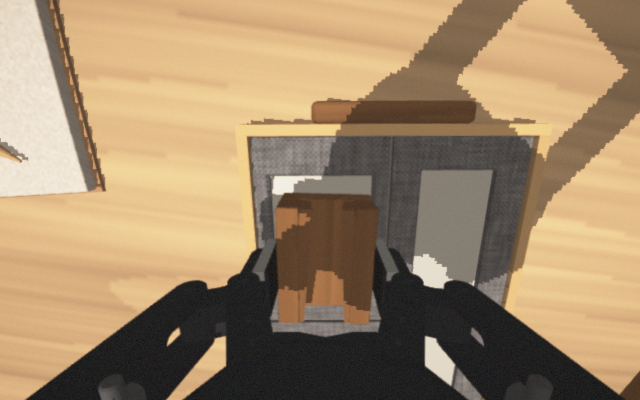

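The block hangs over the neck pocket (270–375, 178–320) and is square to it. I'll lower it.

```bash
python3 -m jog '[[0,0,0,0.008,-0.0015,-0.0015,0.4],[0,0,0,0.003,0,0,0.4],[0,0,0,0.002,0,0,0.4],[0,0,0,0.001,0,0,0.4],[0,0,0,0,0,0,0.4]]'; python3 - <<'E'
from h import *
go(.4875,-.237,.0212,8.4)
E
```

```text
time: 9.68
eef_pos: [0.4877, -0.2379, 0.0209]
tool_rot: [0.707, -0.051, 0.704, 0.049]
contact_force: [0.2, -0.2, -0.2]
grip_width: 0.554
t 9.68 tcp [ 0.4877 -0.2379  0.0209] zhead 8.1 tilt(tool) [-0.    0.2   0.23] F [ 0.2 -0.2 -0.2] grip 0.554
 shift now frame mm [-0.3  0.9 -0.1]
 wx total -0.3
 shift after turn mm [-0.3  0.9 -0.1]
```

```bash
python3 -m jog '[[0,0,0,0.001,0,0,0.4],[0,0,0,0.001,0,0,0.4],[0,0,0,0,0,0,0.4]]'; python3 -m jog '[[0,0,0,0.0015,0,0,0.4],[0,0,0,0,0,0,0.4]]'
```

```text
time: 9.93
eef_pos: [0.4881, -0.2382, 0.0212]
tool_rot: [0.707, -0.051, 0.704, 0.048]
contact_force: [0.3, 0.4, -1.0]
grip_width: 0.552
time: 10.1
eef_pos: [0.4887, -0.2386, 0.0212]
tool_rot: [0.707, -0.051, 0.703, 0.048]
contact_force: [-0.2, 0.1, -0.6]
grip_width: 0.556
```

```bash
python3 -m jog '[[0,0,0,0.003,0,0,0.4],[0,0,0,0,0,0,0.4]]';python3 - <<'E'
from h import *
go(.4875,-.237,.0212,8.4)
cv2.imwrite("pics/w5.png",env.grab_frame("wrist")[150:380,200:460])
E
```

```text
time: 10.27
eef_pos: [0.4898, -0.2393, 0.0213]
tool_rot: [0.708, -0.052, 0.702, 0.047]
contact_force: [-0.6, 0.1, -1.1]
grip_width: 0.552
t 10.27 tcp [ 0.4898 -0.2393  0.0213] zhead 8.1 tilt(tool) [-0.    0.44  0.41] F [-0.6  0.1 -1.1] grip 0.552
 shift now frame mm [ 0.1  2.5 -1.9]
 wx total -0.3
 shift after turn mm [ 0.1  2.6 -1.9]
```

View pics/w5.png

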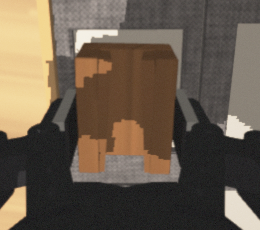

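It has met the floor at z = 0.0212, as predicted. I'll ease the 2 mm drift back and release.

```bash
python3 -m jog '[[0,0.4,0.4,-0.001,0.0025,-0.0018,0.4],[0,0,0,0.0005,0,0,0.4],[0,0,0,0,0,0,0.4]]';python3 - <<'E'
from h import *
go(.4875,-.237,.0212,8.4)
E
```

```text
time: 10.57
eef_pos: [0.4875, -0.2369, 0.0209]
tool_rot: [0.705, -0.05, 0.705, 0.05]
contact_force: [0.1, 0.1, 1.2]
grip_width: 0.553
t 10.57 tcp [ 0.4875 -0.2369  0.0209] zhead 8.1 tilt(tool) [-0.    0.02 -0.  ] F [0.1 0.1 1.2] grip 0.553
 shift now frame mm [-0.3 -0.1  0. ]
 wx total -0.3
 shift after turn mm [-0.3 -0.1  0. ]
```

Exactly on target. Next I'll open and rise.

```bash
python3 -m jog '[[0,0,0,0,0,0,0.6],[0,0,0,0,0,0,0.66],[0,0,0,0,0,0,0.66],[0,0,0,-0.01,0,0,0.68],[0,0,0,-0.03,0,0,0.7],[0,0,0,-0.04,0,0,0.7],[0,0,0,-0.04,0,0,0.7],[0,0,0,0,0,0,0.7],[0,0,0,0,0,0,0.7]]';python3 - <<'E'
from h import *
go(.4355,.341,.10,-14.5)
f=env.grab_frame("wrist");cv2.imwrite("pics/w6.png",f[100:400,150:500])
E
```

```text
time: 11.32
eef_pos: [0.4856, -0.2359, 0.1458]
tool_rot: [0.704, -0.048, 0.707, 0.051]
contact_force: [0.5, -0.3, -0.3]
grip_width: 0.698
t 11.32 tcp [ 0.4856 -0.2359  0.1458] zhead 8.1 tilt(tool) [-0.   -0.26 -0.23] F [ 0.5 -0.3 -0.3] grip 0.698
 shift now frame mm [ 48.  578.   31.5]
 wx total 22.6
 shift after turn mm [  48.   545.8 -192.7]
```

View pics/w6.png

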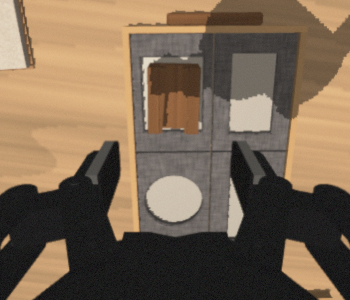

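The neck block sits inside its pocket. Next is the end block.

```bash
python3 -m jog '[[0,0,0,0,0.03,0.002,0.7],[0,0,0,0,0.041,0.002,0.7],[0,0,0,0,0.041,0.002,0.7],[0,0,0,0,0.041,0.002,0.7],[0,0,0,0,0.041,0.002,0.7],[0,0,0,0,0.041,0.002,0.7],[0,0,0,0,0.041,0.002,0.7],[0,0,0,0,0.041,0.002,0.7],[0,0,0,0,0.041,0.002,0.7],[0,0,0,0,0.041,0.002,0.7],[0,0,0,0,0.041,0.002,0.7],[0,0,0,0,0.041,0.002,0.7]]'; python3 -m jog '[[7,0,0,0,0.03,0.002,0.7],[7,0,0,0,0.02,0,0.6],[7,0,0,0,0,0,0.6],[2,0,0,0,0,0,0.6],[0,0,0,0,0,0,0.6]]';python3 - <<'E'
from h import *
go(.4355,.341,.08,-14.5)
s=env.get_state();np.save("w7.npy",s,allow_pickle=True)
f=env.grab_frame("wrist");cv2.imwrite("pics/w7.png",f)
E
```

```text
time: 12.37
eef_pos: [0.4381, 0.2469, 0.139]
tool_rot: [0.7, -0.045, 0.711, 0.045]
contact_force: [0.1, -0.5, -0.7]
grip_width: 0.697
time: 12.78
eef_pos: [0.4303, 0.3072, 0.1332]
tool_rot: [0.692, 0.097, 0.708, -0.102]
contact_force: [0.1, -0.8, 0.3]
grip_width: 0.6
t 12.78 tcp [0.4303 0.3072 0.1332] zhead -16.1 tilt(tool) [-0.   -1.23  0.55] F [ 0.1 -0.8  0.3] grip 0.600
 shift now frame mm [52.9 34.4 -3.3]
 wx total -1.6
 shift after turn mm [52.9 34.5 -2.3]
```

View pics/w7.png

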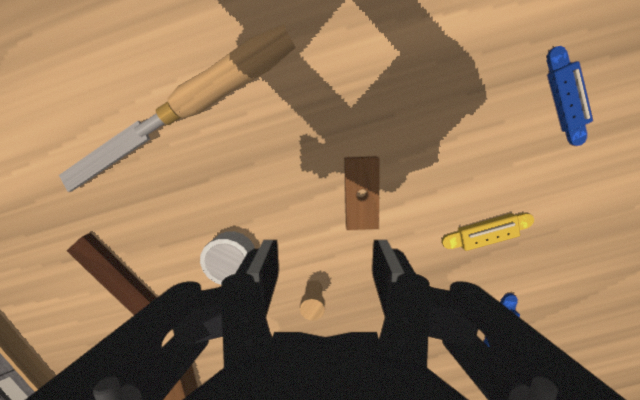

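```bash
python3 - <<'E'
from h import *
s=np.load("w7.npy",allow_pickle=True).item()
P=w("wrist",[(345.5,157),(378.5,157),(379,229),(347,229)],.016,s)[:,:2]*1000
print(P.mean(0),P.round(1).tolist(),[np.degrees(np.arctan2(*(P[a]-P[b])[::-1])).round(1) for a,b in((3,0),(2,1))], w("wrist",[(362,194)],.016,s))
E
```

```text
[434.758107   341.89999824] [[396.3, 335.5], [404.7, 364.6], [473.3, 348.8], [464.6, 318.6]] [np.float64(-13.9), np.float64(-13.0)] [[0.43441851 0.34146414 0.016     ]]
```

```bash
python3 -m jog '[[-2,-1.2,0.5,0.01,0.034,-0.002,0.6],[0,0,0,0.03,0,0,0.6],[0,0,0,0.03,0,0,0.6],[0,0,0,0.015,0,0,0.6],[0,0,0,0,0,0,0.6],[0,0,0,0,0,0,0.6]]'; python3 - <<'E'
from h import *
go(.4350,.3415,.0075,-14)
E
```

```text
time: 13.33
eef_pos: [0.4386, 0.3391, 0.044]
tool_rot: [0.702, 0.083, 0.702, -0.084]
contact_force: [-0.2, 0.6, 0.9]
grip_width: 0.6
t 13.33 tcp [0.4386 0.3391 0.044 ] zhead -13.6 tilt(tool) [-0.    0.02  0.05] F [-0.2  0.6  0.9] grip 0.600
 shift now frame mm [36.5  1.5 -4.1]
 wx total 0.4
 shift after turn mm [36.5  1.5 -4.1]
```

```bash
python3 -m jog '[[0.4,0,0,0.015,0.0015,-0.004,0.6],[0,0,0,0.015,0,0,0.6],[0,0,0,0.005,0,0,0.6],[0,0,0,0,0,0,0.6],[0,0,0,0,0,0,0.6]]'; python3 - <<'E'
from h import *
go(.4350,.3415,.0075,-14)
E
```

```text
time: 13.75
eef_pos: [0.4382, 0.3417, 0.014]
tool_rot: [0.704, 0.087, 0.7, -0.084]
contact_force: [0.2, 0.9, 0.4]
grip_width: 0.601
t 13.75 tcp [0.4382 0.3417 0.014 ] zhead -13.9 tilt(tool) [ 0.    0.31 -0.26] F [0.2 0.9 0.4] grip 0.601
 shift now frame mm [ 6.5 -1.  -3.1]
 wx total 0.1
 shift after turn mm [ 6.5 -1.  -3.1]
```

```bash
python3 -m jog '[[0,0.3,-0.3,0.004,-0.001,-0.003,0.6],[0,0,0,0.0035,0,0,0.6],[0,0,0,0,0,0,0.6],[0,0,0,0,0,0,0.6]]'; python3 - <<'E'
from h import *
go(.4350,.3415,.0075,-14)
E
```

```text
time: 14.08
eef_pos: [0.4367, 0.3423, 0.0098]
tool_rot: [0.703, 0.087, 0.7, -0.085]
contact_force: [-0.1, -0.5, 0.2]
grip_width: 0.602
t 14.08 tcp [0.4367 0.3423 0.0098] zhead -13.9 tilt(tool) [-0.    0.21 -0.18] F [-0.1 -0.5  0.2] grip 0.602
 shift now frame mm [ 2.3 -1.2 -1.5]
 wx total 0.1
 shift after turn mm [ 2.3 -1.2 -1.5]
```

```bash
python3 -m jog '[[0,0.2,-0.2,0.002,-0.001,-0.0015,0.6],[0,0,0,0,0,0,0.6],[0,0,0,0,0,0,0.4],[0,0,0,0,0,0,0.25],[0,0,0,0,0,0,0.25],[0,0,0,0,0,0,0.25],[0,0,0,0,0,0,0.25]]' 40; python3 - <<'E'
from h import *
go(.4350,.3415,.0075,-14)
E
```

```text
time: 14.67
eef_pos: [0.4354, 0.3421, 0.0088]
tool_rot: [0.702, 0.086, 0.702, -0.085]
contact_force: [1.0, -0.5, 0.2]
grip_width: 0.36
t 14.67 tcp [0.4354 0.3421 0.0088] zhead -13.9 tilt(tool) [ 0.    0.05 -0.03] F [ 1.  -0.5  0.2] grip 0.360
 shift now frame mm [ 1.3 -0.7 -0.3]
 wx total 0.1
 shift after turn mm [ 1.3 -0.7 -0.2]
```

```bash
python3 -m jog '[[0,0,0,-0.02,0,0,0.2],[0,0,0,-0.03,0,0,0.2],[-7,0,0,-0.03,0,0,0.2],[-7,0,0,-0.02,0,0,0.2],[-7,0,0,0,0,0,0.2],[-1.5,0,0,0,0,0,0.2],[0,0,0,0,0,0,0.2]]'; python3 - <<'E'
from h import *
go(.4747,-.1583,.1,8.4)
E
```

```text
time: 15.25
eef_pos: [0.4342, 0.3412, 0.1119]
tool_rot: [0.704, -0.059, 0.706, 0.058]
contact_force: [0.2, 1.3, -0.3]
grip_width: 0.355
t 15.25 tcp [0.4342 0.3412 0.1119] zhead 9.5 tilt(tool) [-0.   -0.16  0.09] F [ 0.2  1.3 -0.3] grip 0.355
 shift now frame mm [  12.8 -499.4  -42.4]
 wx total 1.1
 shift after turn mm [  12.8 -500.1  -32.9]
```

```bash
python3 -m jog '[[0,0,0,0,-0.02,-0.001,0.2],[0,0,0,0,-0.04,-0.002,0.2],[0,0,0,0,-0.04,-0.002,0.2],[0,0,0,0,-0.04,-0.002,0.2],[0,0,0,0,-0.04,-0.002,0.2],[0,0,0,0,-0.04,-0.002,0.2],[0,0,0,0,-0.04,-0.002,0.2],[0,0,0,0,-0.04,-0.002,0.2],[0,0,0,0,-0.04,-0.002,0.2],[0,0,0,0,-0.04,-0.002,0.2],[0,0,0,0,-0.04,-0.002,0.2],[0,0,0,0,-0.04,-0.002,0.2]]'; python3 -m jog '[[0,0,0,0,-0.03,-0.002,0.2],[0,0,0,0,-0.01,0,0.2],[0,0,0,0,0,0,0.2],[0,0,0,0,0,0,0.2]]'; python3 - <<'E'
from h import *
go(.4747,-.1583,.06,8.4)
E
```

```text
time: 16.25
eef_pos: [0.4827, -0.1282, 0.108]
tool_rot: [0.702, -0.057, 0.707, 0.057]
contact_force: [1.0, 0.5, 0.4]
grip_width: 0.358
time: 16.58
eef_pos: [0.4855, -0.1766, 0.1061]
tool_rot: [0.702, -0.052, 0.709, 0.052]
contact_force: [0.6, 1.0, -0.6]
grip_width: 0.361
t 16.58 tcp [ 0.4855 -0.1766  0.1061] zhead 8.4 tilt(tool) [-0.   -0.54 -0.07] F [ 0.6  1.  -0.6] grip 0.361
 shift now frame mm [46.2 19.7 -7.6]
 wx total 0.0
 shift after turn mm [46.2 19.7 -7.6]
```

```bash
python3 -m jog '[[0,-0.5,0,0.01,0.02,-0.008,0.2],[0,0,0,0.02,0,0,0.2],[0,0,0,0.02,0,0,0.2],[0,0,0,0.01,0,0,0.2],[0,0,0,0,0,0,0.2],[0,0,0,0,0,0,0.2]]'; python3 - <<'E'
from h import *
go(.4747,-.1583,.0208,8.4)
E
```

```text
time: 17.08
eef_pos: [0.4745, -0.1488, 0.0444]
tool_rot: [0.705, -0.053, 0.705, 0.055]
contact_force: [0.8, -1.0, 1.3]
grip_width: 0.356
t 17.08 tcp [ 0.4745 -0.1488  0.0444] zhead 8.8 tilt(tool) [ 0.    0.02 -0.19] F [ 0.8 -1.   1.3] grip 0.356
 shift now frame mm [23.6 -9.5 -1.3]
 wx total 0.4
 shift after turn mm [23.6 -9.5 -1.2]
```

```bash
python3 -m jog '[[0.4,0,-0.2,0.004,-0.009,-0.001,0.2],[0,0,0,0.006,0,0,0.2],[0,0,0,0,0,0,0.2],[0,0,0,0,0,0,0.2]]'; python3 - <<'E'
from h import *
go(.4747,-.1583,.0208,8.4)
E
```

```text
time: 17.42
eef_pos: [0.4769, -0.1585, 0.0365]
tool_rot: [0.707, -0.053, 0.704, 0.051]
contact_force: [-1.0, 0.2, 0.1]
grip_width: 0.36
t 17.42 tcp [ 0.4769 -0.1585  0.0365] zhead 8.4 tilt(tool) [0.   0.24 0.16] F [-1.   0.2  0.1] grip 0.360
 shift now frame mm [15.6  0.5 -2.2]
 wx total -0.0
 shift after turn mm [15.6  0.5 -2.2]
```

```bash
python3 -m jog '[[0,0.2,0.2,0.008,0.0005,-0.002,0.2],[0,0,0,0.004,0,0,0.2],[0,0,0,0.002,0,0,0.2],[0,0,0,0,0,0,0.2]]'; python3 - <<'E'
from h import *
go(.4747,-.1583,.0208,8.4)
cv2.imwrite("pics/w8.png",env.grab_frame("wrist")[100:400,150:500])
E
```

```text
time: 17.75
eef_pos: [0.4751, -0.1588, 0.0219]
tool_rot: [0.706, -0.051, 0.705, 0.051]
contact_force: [-0.5, -0.5, 0.8]
grip_width: 0.358
t 17.75 tcp [ 0.4751 -0.1588  0.0219] zhead 8.3 tilt(tool) [ 0.    0.09 -0.02] F [-0.5 -0.5  0.8] grip 0.358
 shift now frame mm [ 1.1  0.6 -0.3]
 wx total -0.1
 shift after turn mm [ 1.1  0.6 -0.3]
```

View pics/w8.png

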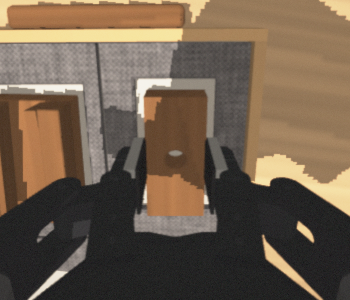

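The end block is well inside its pocket (crop (175,150)). I'll make the last millimetre and release.

```bash
python3 -m jog '[[0,0,0,0.0012,0.0005,0,0.2],[0,0,0,0.0003,0,0,0.2],[0,0,0,0,0,0,0.2]]'; python3 - <<'E'
from h import *
go(.4747,-.1583,.0208,8.4)
E
```

```text
time: 18.05
eef_pos: [0.4753, -0.1584, 0.0206]
tool_rot: [0.706, -0.051, 0.705, 0.051]
contact_force: [0.6, 0.0, -0.5]
grip_width: 0.355
t 18.05 tcp [ 0.4753 -0.1584  0.0206] zhead 8.3 tilt(tool) [ 0.    0.12 -0.  ] F [ 0.6  0.  -0.5] grip 0.355
 shift now frame mm [-0.2  0.2 -0.5]
 wx total -0.1
 shift after turn mm [-0.2  0.2 -0.5]
```

```bash
python3 -m jog '[[0,0,0,0,0,0,0.4],[0,0,0,0,0,0,0.48],[0,0,0,0,0,0,0.48],[0,0,0,-0.01,0,0,0.48],[0,0,0,-0.03,0,0,0.5],[0,0,0,-0.04,0,0,0.5],[0,0,0,-0.03,0,0,0.5],[0,0,0,0,0,0,0.5],[0,0,0,0,0,0,0.5]]';python3 - <<'E'
from h import *
go(.6055,.1955,.10,6.5)
f=env.grab_frame("wrist");cv2.imwrite("pics/w9.png",f[100:400,100:500])
E
```

```text
time: 18.8
eef_pos: [0.4742, -0.1579, 0.1383]
tool_rot: [0.706, -0.051, 0.705, 0.052]
contact_force: [-0.3, -0.2, -0.6]
grip_width: 0.503
t 18.80 tcp [ 0.4742 -0.1579  0.1383] zhead 8.3 tilt(tool) [-0.    0.07 -0.03] F [-0.3 -0.2 -0.6] grip 0.503
 shift now frame mm [ 38.7 330.6 181.1]
 wx total 1.8
 shift after turn mm [ 38.7 336.3 170.4]
```

View pics/w9.png

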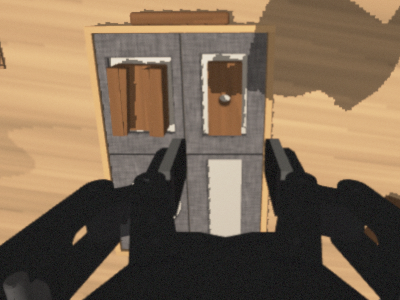

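```bash
python3 -m jog '[[2,0,0,0,0.034,0.019,0.6],[0,0,0,0,0.036,0.019,0.6],[0,0,0,0,0.036,0.019,0.6],[0,0,0,0,0.036,0.019,0.6],[0,0,0,0,0.036,0.019,0.6],[0,0,0,0,0.036,0.019,0.6],[0,0,0,0,0.036,0.019,0.6],[0,0,0,0,0.036,0.019,0.6],[0,0,0,0,0.03,0.017,0.6],[0,0,0,0,0.01,0.01,0.6],[0,0,0,0,0,0,0.6],[0,0,0,0,0,0,0.6]]'; python3 - <<'E'
from h import *
go(.6055,.1955,.08,6.5)
s=env.get_state();np.save("w10.npy",s,allow_pickle=True)
f=env.grab_frame("wrist");cv2.imwrite("pics/w10.png",f)
E
```

```text
time: 19.85
eef_pos: [0.6149, 0.1982, 0.1227]
tool_rot: [0.699, -0.038, 0.713, 0.036]
contact_force: [0.1, -0.4, -0.1]
grip_width: 0.599
t 19.85 tcp [0.6149 0.1982 0.1227] zhead 5.9 tilt(tool) [ 0.   -1.1   0.11] F [ 0.1 -0.4 -0.1] grip 0.599
 shift now frame mm [42.9 -1.6 -8.8]
 wx total -0.6
 shift after turn mm [42.9 -1.5 -8.8]
```

View pics/w10.png

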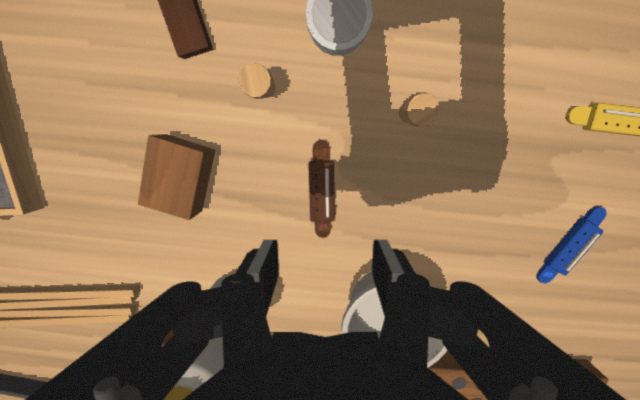

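```bash
python3 - <<'E'
from h import *
s=np.load("w10.npy",allow_pickle=True).item()
P=w("wrist",[(321,140.5),(323,237)],.004,s)[:,:2]*1000
print(P.mean(0),np.linalg.norm(P[1]-P[0]),np.degrees(np.arctan2(*(P[1]-P[0])[::-1])))
P=w("wrist",[(309.5,159),(333.5,159),(335.5,220),(311,220)],.011,s)[:,:2]*1000
print(P.mean(0),P.round(1).tolist())
im=cv2.imread("pics/w10.png");cv2.imwrite("pics/w10c.png",cv2.resize(im[130:245,285:360],None,fx=5,fy=5,interpolation=cv2.INTER_CUBIC))
E
```

```text
[607.37093161 194.64847257] 94.26238687703497 6.852099889136404
[605.17900254 194.84631217] [[577.5, 180.4], [575.3, 201.9], [632.7, 210.2], [635.1, 186.9]]
```

View pics/w10c.png

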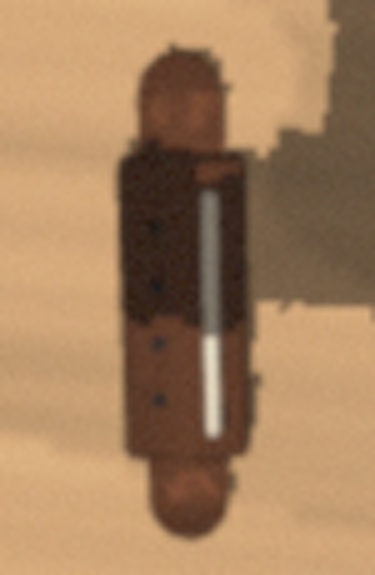

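The crop confirms the finished bridge, with wings, a bone saddle and holes.

```bash
python3 -m jog '[[-0.6,-1.1,0,0.01,-0.002,-0.008,0.6],[0,0,0,0.03,0,0,0.6],[0,0,0,0.03,0,0,0.6],[0,0,0,0.01,0,0,0.6],[0,0,0,0,0,0,0.6],[0,0,0,0,0,0,0.6]]'; python3 - <<'E'
from h import *
go(.6063,.1950,.0066,6.8)
E
```

```text
time: 20.4
eef_pos: [0.6052, 0.1872, 0.0413]
tool_rot: [0.706, -0.039, 0.706, 0.036]
contact_force: [-0.8, 0.5, 0.0]
grip_width: 0.597
t 20.40 tcp [0.6052 0.1872 0.0413] zhead 6.1 tilt(tool) [0.   0.02 0.17] F [-0.8  0.5  0. ] grip 0.597
 shift now frame mm [34.7  7.7  1.9]
 wx total -0.7
 shift after turn mm [34.7  7.7  2. ]
```

```bash
python3 -m jog '[[-0.7,0,0.2,0.01,0.008,0.002,0.6],[0,0,0,0.01,0,0,0.6],[0,0,0,0.005,0,0,0.6],[0,0,0,0,0,0,0.6],[0,0,0,0,0,0,0.6]]'; python3 - <<'E'
from h import *
go(.6063,.1950,.0066,6.8)
E
```

```text
time: 20.82
eef_pos: [0.6093, 0.1959, 0.0193]
tool_rot: [0.709, -0.041, 0.703, 0.043]
contact_force: [0.6, 0.0, 0.4]
grip_width: 0.598
t 20.82 tcp [0.6093 0.1959 0.0193] zhead 6.8 tilt(tool) [ 0.    0.44 -0.11] F [0.6 0.  0.4] grip 0.598
 shift now frame mm [12.7 -0.6 -3.1]
 wx total -0.0
 shift after turn mm [12.7 -0.6 -3.1]
```

```bash
python3 -m jog '[[0,0.4,0,0.006,-0.0005,-0.003,0.6],[0,0,0,0.004,0,0,0.6],[0,0,0,0.002,0,0,0.6],[0,0,0,0,0,0,0.6]]'; python3 - <<'E'
from h import *
go(.6063,.1950,.0066,6.8)
E
```

```text
time: 21.15
eef_pos: [0.6067, 0.1953, 0.0072]
tool_rot: [0.706, -0.041, 0.705, 0.043]
contact_force: [1.1, -0.4, -0.1]
grip_width: 0.6
t 21.15 tcp [0.6067 0.1953 0.0072] zhead 6.8 tilt(tool) [ 0.    0.1  -0.12] F [ 1.1 -0.4 -0.1] grip 0.600
 shift now frame mm [ 0.6 -0.3 -0.4]
 wx total 0.0
 shift after turn mm [ 0.6 -0.3 -0.4]
```

```bash
python3 -m jog '[[0,0,0,0.0006,0,0,0.6],[0,0,0,0,0,0,0.45],[0,0,0,0,0,0,0.3],[0,0,0,0,0,0,0.2],[0,0,0,0,0,0,0.15],[0,0,0,0,0,0,0.15],[0,0,0,0,0,0,0.15]]' 40; python3 - <<'E'
from h import *
go(.6063,.1950,.0066,6.8)
E
python3 -m jog '[[0,0,0,-0.005,0,0,0.15],[0,0,0,-0.02,0,0,0.15],[0,0,0,-0.03,0,0,0.15],[0,0,0,-0.03,0,0,0.15],[0,0,0,-0.01,0,0,0.15],[-1.6,0,0,0,0,0,0.15]]'; python3 - <<'E'
from h import *
go(.595,-.1403,.1,8.4)
f=env.grab_frame("wrist");cv2.imwrite("pics/w11.png",f[100:400,120:520])
E
```

```text
time: 21.73
eef_pos: [0.6072, 0.1954, 0.0075]
tool_rot: [0.707, -0.041, 0.705, 0.043]
contact_force: [-0.5, -0.8, 0.5]
grip_width: 0.263
t 21.73 tcp [0.6072 0.1954 0.0075] zhead 6.8 tilt(tool) [ 0.    0.19 -0.13] F [-0.5 -0.8  0.5] grip 0.263
 shift now frame mm [ 0.9 -0.3 -1. ]
 wx total 0.0
 shift after turn mm [ 0.9 -0.3 -1. ]
time: 22.23
eef_pos: [0.6054, 0.1948, 0.1047]
tool_rot: [0.704, -0.051, 0.706, 0.052]
contact_force: [-1.0, -0.6, -1.1]
grip_width: 0.261
t 22.23 tcp [0.6054 0.1948 0.1047] zhead 8.4 tilt(tool) [-0.   -0.13 -0.09] F [-1.  -0.6 -1.1] grip 0.261
 shift now frame mm [   4.4 -330.   -59.2]
 wx total -0.0
 shift after turn mm [   4.4 -330.   -59.2]
```

View pics/w11.png

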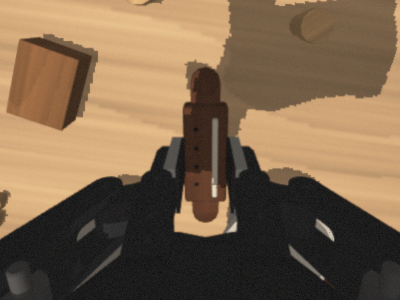

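```bash
python3 -m jog '[[0,0,0,0,-0.02,-0.004,0.15],[0,0,0,0,-0.037,-0.006,0.15],[0,0,0,0,-0.037,-0.006,0.15],[0,0,0,0,-0.037,-0.006,0.15],[0,0,0,0,-0.037,-0.006,0.15],[0,0,0,0,-0.037,-0.006,0.15],[0,0,0,0,-0.037,-0.006,0.15],[0,0,0,0,-0.037,-0.006,0.15],[0,0,0,0,-0.03,-0.006,0.15],[0,0,0,0,-0.01,-0.002,0.15],[0,0,0,0,0,0,0.15],[0,0,0,0,0,0,0.15]]'; python3 - <<'E'
from h import *
go(.595,-.1403,.06,8.4)
E
```

```text
time: 23.28
eef_pos: [0.594, -0.1403, 0.0913]
tool_rot: [0.7, -0.05, 0.71, 0.054]
contact_force: [0.2, 0.1, -0.7]
grip_width: 0.261
t 23.28 tcp [ 0.594  -0.1403  0.0913] zhead 8.5 tilt(tool) [-0.   -0.84 -0.39] F [ 0.2  0.1 -0.7] grip 0.261
 shift now frame mm [31.2 -0.4  1.4]
 wx total 0.1
 shift after turn mm [31.2 -0.4  1.4]
```

```bash
python3 -m jog '[[0,-0.8,-0.4,0.015,0,0.002,0.15],[0,0,0,0.02,0,0,0.15],[0,0,0,0.01,0,0,0.15],[0,0,0,0,0,0,0.15],[0,0,0,0,0,0,0.15]]'; python3 - <<'E'
from h import *
go(.5958,-.1402,.0195,8.4)
E
```

```text
time: 23.7
eef_pos: [0.5967, -0.1324, 0.044]
tool_rot: [0.705, -0.054, 0.705, 0.055]
contact_force: [0.1, -0.2, -0.9]
grip_width: 0.264
t 23.70 tcp [ 0.5967 -0.1324  0.044 ] zhead 8.8 tilt(tool) [ 0.   -0.02 -0.1 ] F [ 0.1 -0.2 -0.9] grip 0.264
 shift now frame mm [24.5 -7.6 -2.1]
 wx total 0.4
 shift after turn mm [24.5 -7.6 -2. ]
```

```bash
python3 -m jog '[[0.4,0,0,0.004,-0.007,-0.002,0.15],[0,0,0,0.008,0,0,0.15],[0,0,0,0,0,0,0.15],[0,0,0,0,0,0,0.15]]'; python3 - <<'E'
from h import *
go(.5958,-.1402,.0195,8.4)
E
```

```text
time: 24.03
eef_pos: [0.5972, -0.1388, 0.0334]
tool_rot: [0.706, -0.052, 0.704, 0.053]
contact_force: [-0.1, 0.9, -0.7]
grip_width: 0.259
t 24.03 tcp [ 0.5972 -0.1388  0.0334] zhead 8.5 tilt(tool) [ 0.    0.15 -0.03] F [-0.1  0.9 -0.7] grip 0.259
 shift now frame mm [13.9 -1.2 -1.6]
 wx total 0.1
 shift after turn mm [13.9 -1.2 -1.6]
```

```bash
python3 -m jog '[[0,0.1,0,0.007,-0.001,-0.002,0.15],[0,0,0,0.004,0,0,0.15],[0,0,0,0.0005,0,0,0.15],[0,0,0,0,0,0,0.15]]'; python3 - <<'E'
from h import *
go(.5958,-.1402,.0195,8.4)
cv2.imwrite("pics/w12.png",env.grab_frame("wrist")[100:400,120:520])
E
```

```text
time: 24.37
eef_pos: [0.5956, -0.1407, 0.0216]
tool_rot: [0.706, -0.052, 0.704, 0.052]
contact_force: [-0.1, -0.3, 0.6]
grip_width: 0.26
t 24.37 tcp [ 0.5956 -0.1407  0.0216] zhead 8.5 tilt(tool) [0.   0.12 0.  ] F [-0.1 -0.3  0.6] grip 0.260
 shift now frame mm [2.1 0.4 0.2]
 wx total 0.1
 shift after turn mm [2.1 0.4 0.2]
```

View pics/w12.png

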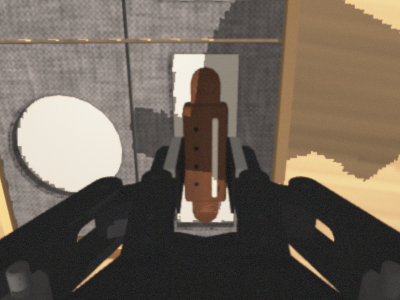

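The bridge is centred in its long pocket (crop column 206, pocket 172–238). I'll lower it 2 mm.

```bash
python3 -m jog '[[0,0,0,0.0015,0,0,0.15],[0,0,0,0.001,0,0,0.15],[0,0,0,0,0,0,0.15]]'; python3 - <<'E'
from h import *
go(.5958,-.1402,.0195,8.4)
E
```

```text
time: 24.67
eef_pos: [0.5959, -0.1407, 0.0193]
tool_rot: [0.706, -0.052, 0.704, 0.052]
contact_force: [-1.0, 0.1, -0.8]
grip_width: 0.257
t 24.67 tcp [ 0.5959 -0.1407  0.0193] zhead 8.5 tilt(tool) [0.   0.15 0.01] F [-1.   0.1 -0.8] grip 0.257
 shift now frame mm [-0.2  0.5  0. ]
 wx total 0.1
 shift after turn mm [-0.2  0.5  0. ]
```

```bash
python3 -m jog '[[0,0,0,0,0,0,0.32],[0,0,0,0,0,0,0.4],[0,0,0,0,0,0,0.4],[0,0,0,-0.01,0,0,0.42],[0,0,0,-0.03,0,0,0.45],[0,0,0,-0.04,0,0,0.5],[0,0,0,-0.03,0,0,0.5],[0,0,0,0,0,0,0.5],[0,0,0,0,0,0,0.5]]';python3 - <<'E'
from h import *
go(.463,.194,.10,8.4)
f=env.grab_frame("wrist");cv2.imwrite("pics/w13.png",f[60:400,100:500])
E
```

```text
time: 25.42
eef_pos: [0.5948, -0.1404, 0.1365]
tool_rot: [0.706, -0.052, 0.705, 0.053]
contact_force: [0.1, -0.8, -0.5]
grip_width: 0.498
t 25.42 tcp [ 0.5948 -0.1404  0.1365] zhead 8.5 tilt(tool) [ 0.    0.07 -0.02] F [ 0.1 -0.8 -0.5] grip 0.498
 shift now frame mm [ 36.5 350.2 -80.9]
 wx total 0.1
 shift after turn mm [ 36.5 350.  -81.5]
```

View pics/w13.png

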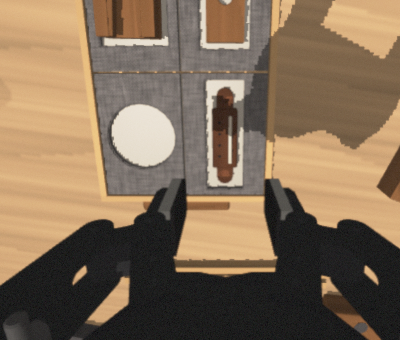

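The bridge lies in its pocket. Now the tin.

```bash
python3 -m jog '[[0,0,0,0,0.02,-0.006,0.6],[0,0,0,0,0.04,-0.009,0.7],[0,0,0,0,0.04,-0.009,0.8],[0,0,0,0,0.04,-0.009,0.85],[0,0,0,0,0.04,-0.009,0.85],[0,0,0,0,0.04,-0.009,0.85],[0,0,0,0,0.04,-0.009,0.85],[0,0,0,0,0.04,-0.009,0.85],[0,0,0,0,0.025,-0.008,0.85],[0,0,0,0,0.01,0,0.85],[0,0,0,0,0,0,0.85],[0,0,0,0,0,0,0.85]]'; python3 - <<'E'
from h import *
go(.463,.194,.10,8.4)
s=env.get_state();np.save("w14.npy",s,allow_pickle=True)
f=env.grab_frame("wrist");cv2.imwrite("pics/w14.png",f)
E
```

```text
time: 26.47
eef_pos: [0.4587, 0.1868, 0.1245]
tool_rot: [0.699, -0.052, 0.711, 0.051]
contact_force: [-0.2, -0.9, -0.5]
grip_width: 0.849
t 26.47 tcp [0.4587 0.1868 0.1245] zhead 8.3 tilt(tool) [-0.   -0.93  0.01] F [-0.2 -0.9 -0.5] grip 0.849
 shift now frame mm [24.4  6.6  5.7]
 wx total -0.1
 shift after turn mm [24.4  6.5  5.7]
```

View pics/w14.png

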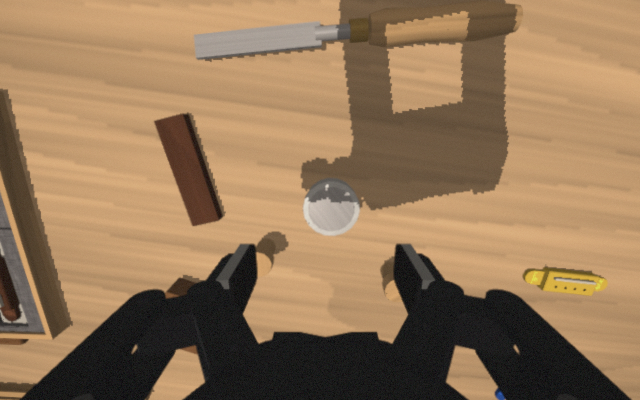

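```bash
python3 - <<'E'
from h import *
s=np.load("w14.npy",allow_pickle=True).item()
P=w("wrist",[(303,207.5),(359,207.5),(331,180),(331,235.5)],.025,s)[:,:2]*1000
print(P.mean(0),np.linalg.norm(P[1]-P[0]),np.linalg.norm(P[3]-P[2]))
go(*(P.mean(0)/1000),.008,8.4)
E
```

```text
[461.63366723 192.94073517] 50.271127837277135 52.04865281061751
t 26.52 tcp [0.4589 0.1864 0.1244] zhead 8.3 tilt(tool) [ 0.   -0.94  0.01] F [-0.7  0.5  0.4] grip 0.847
 shift now frame mm [116.4   6.1   5.6]
 wx total -0.1
 shift after turn mm [116.4   6.1   5.6]
```

```bash
python3 -m jog '[[0,-0.9,0,0.01,0.006,0.004,0.85],[0,0,0,0.03,0,0,0.85],[0,0,0,0.025,0,0,0.85],[0,0,0,0.01,0,0,0.85],[0,0,0,0,0,0,0.85],[0,0,0,0,0,0,0.85]]'; python3 - <<'E'
from h import *
go(.462,.1933,.008,8.4)
E
```

```text
time: 27.02
eef_pos: [0.4651, 0.1868, 0.047]
tool_rot: [0.706, -0.048, 0.705, 0.047]
contact_force: [0.6, -0.1, -0.5]
grip_width: 0.851
t 27.02 tcp [0.4651 0.1868 0.047 ] zhead 7.8 tilt(tool) [-0.    0.06  0.08] F [ 0.6 -0.1 -0.5] grip 0.851
 shift now frame mm [39.   6.9 -2.2]
 wx total -0.6
 shift after turn mm [39.   7.  -2.2]
```

```bash
python3 -m jog '[[-0.6,0,0,0.012,0.007,-0.002,0.85],[0,0,0,0.012,0,0,0.85],[0,0,0,0.006,0,0,0.85],[0,0,0,0,0,0,0.85],[0,0,0,0,0,0,0.85]]'; python3 - <<'E'
from h import *
go(.462,.1933,.008,8.4)
E
```

```text
time: 27.43
eef_pos: [0.4644, 0.1938, 0.0175]
tool_rot: [0.707, -0.052, 0.703, 0.051]
contact_force: [0.3, -0.3, 0.7]
grip_width: 0.849
t 27.43 tcp [0.4644 0.1938 0.0175] zhead 8.4 tilt(tool) [-0.    0.36  0.03] F [ 0.3 -0.3  0.7] grip 0.849
 shift now frame mm [ 9.5 -0.2 -2.5]
 wx total -0.0
 shift after turn mm [ 9.5 -0.2 -2.5]
```

```bash
python3 -m jog '[[0,0.3,0,0.006,0,-0.002,0.85],[0,0,0,0.004,0,0,0.85],[0,0,0,0,0,0,0.85],[0,0,0,0,0,0,0.7],[0,0,0,0,0,0,0.55],[0,0,0,0,0,0,0.5],[0,0,0,0,0,0,0.5],[0,0,0,0,0,0,0.5]]' 40; python3 - <<'E'
from h import *
go(.462,.1933,.008,8.4)
E
python3 -m jog '[[0,0,0,-0.005,0,0,0.5],[0,0,0,-0.02,0,0,0.5],[0,0,0,-0.03,0,0,0.5],[0,0,0,-0.03,0,0,0.5],[0,0,0,-0.02,0,0,0.5],[0,0,0,0,0,0,0.5]]'; python3 - <<'E'
from h import *
go(.607,-.2198,.1,8.4)
f=env.grab_frame("wrist");cv2.imwrite("pics/w15.png",f[100:400,120:520])
E
```

```text
time: 28.1
eef_pos: [0.4633, 0.1939, 0.0082]
tool_rot: [0.706, -0.052, 0.704, 0.052]
contact_force: [0.2, -0.0, -1.0]
grip_width: 0.576
t 28.10 tcp [0.4633 0.1939 0.0082] zhead 8.4 tilt(tool) [0.   0.19 0.01] F [ 0.2 -0.  -1. ] grip 0.576
 shift now frame mm [ 0.2 -0.4 -1.4]
 wx total -0.0
 shift after turn mm [ 0.2 -0.4 -1.4]
time: 28.6
eef_pos: [0.461, 0.1932, 0.1166]
tool_rot: [0.704, -0.052, 0.706, 0.051]
contact_force: [0.6, 0.5, 0.4]
grip_width: 0.577
t 28.60 tcp [0.461  0.1932 0.1166] zhead 8.4 tilt(tool) [ 0.   -0.17  0.08] F [0.6 0.5 0.4] grip 0.577
 shift now frame mm [  16.9 -429.8   84.5]
 wx total -0.0
 shift after turn mm [  16.9 -429.9   84.2]
```

View pics/w15.png

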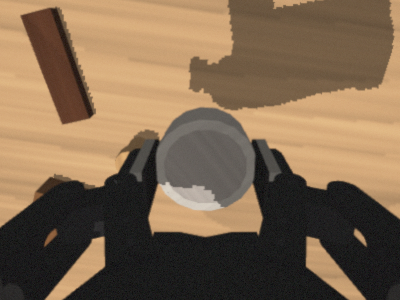

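```bash
python3 -m jog '[[0,0,0,0,-0.02,0.004,0.5],[0,0,0,0,-0.04,0.008,0.5],[0,0,0,0,-0.04,0.008,0.5],[0,0,0,0,-0.04,0.008,0.5],[0,0,0,0,-0.04,0.008,0.5],[0,0,0,0,-0.04,0.008,0.5],[0,0,0,0,-0.04,0.008,0.5],[0,0,0,0,-0.04,0.008,0.5],[0,0,0,0,-0.04,0.008,0.5],[0,0,0,0,-0.04,0.008,0.5],[0,0,0,0,-0.03,0.008,0.5],[0,0,0,0,-0.015,0.004,0.5]]';python3 -m jog '[[0,0,0,0,0,0,0.5],[0,0,0,0,0,0,0.5]]'; python3 - <<'E'
from h import *
go(.6074,-.2197,.0202,8.4)
E
```

```text
time: 29.65
eef_pos: [0.6056, -0.2252, 0.0917]
tool_rot: [0.695, -0.052, 0.715, 0.057]
contact_force: [0.2, -0.3, -1.1]
grip_width: 0.576
time: 29.82
eef_pos: [0.6042, -0.2288, 0.0864]
tool_rot: [0.693, -0.05, 0.717, 0.056]
contact_force: [0.4, 0.8, 0.3]
grip_width: 0.575
t 29.82 tcp [ 0.6042 -0.2288  0.0864] zhead 8.6 tilt(tool) [ 0.   -1.93 -0.66] F [0.4 0.8 0.3] grip 0.575
 shift now frame mm [66.1  7.7  6.8]
 wx total 0.2
 shift after turn mm [66.1  7.7  6.8]
```

```bash
python3 -m jog '[[0,-1.9,-0.6,0,0.007,0.004,0.5],[0,0,0,0.015,0,0,0.5],[0,0,0,0.015,0,0,0.5],[0,0,0,0.005,0,0,0.5],[0,0,0,0,0,0,0.5],[0,0,0,0,0,0,0.5]]'; python3 - <<'E'
from h import *
go(.6074,-.2197,.0202,8.4)
E
```

```text
time: 30.32
eef_pos: [0.6037, -0.2142, 0.0445]
tool_rot: [0.702, -0.052, 0.708, 0.057]
contact_force: [0.6, 0.7, -0.2]
grip_width: 0.576
t 30.32 tcp [ 0.6037 -0.2142  0.0445] zhead 8.8 tilt(tool) [ 0.   -0.4  -0.39] F [ 0.6  0.7 -0.2] grip 0.576
 shift now frame mm [24.2 -6.2  3. ]
 wx total 0.4
 shift after turn mm [24.2 -6.2  3. ]
```

```bash
python3 -m jog '[[0.4,-0.4,-0.4,0.003,-0.006,0.003,0.5],[0,0,0,0.006,0,0,0.5],[0,0,0,0.002,0,0,0.5],[0,0,0,0,0,0,0.5],[0,0,0,0,0,0,0.5]]'; python3 - <<'E'
from h import *
go(.6074,-.2197,.0202,8.4)
E
```

```text
time: 30.73
eef_pos: [0.609, -0.2197, 0.0347]
tool_rot: [0.706, -0.053, 0.704, 0.051]
contact_force: [0.3, -0.4, -1.4]
grip_width: 0.578
t 30.73 tcp [ 0.609  -0.2197  0.0347] zhead 8.4 tilt(tool) [-0.    0.2   0.15] F [ 0.3 -0.4 -1.4] grip 0.578
 shift now frame mm [14.5  0.3 -1.7]
 wx total 0.0
 shift after turn mm [14.5  0.3 -1.7]
```

```bash
python3 -m jog '[[0,0.2,0.1,0.007,0,-0.002,0.5],[0,0,0,0.004,0,0,0.5],[0,0,0,0.001,0,0,0.5],[0,0,0,0,0,0,0.5]]'; python3 - <<'E'
from h import *
go(.6074,-.2197,.0202,8.4)
cv2.imwrite("pics/w16.png",env.grab_frame("wrist")[100:400,120:520])
E
```

```text
time: 31.07
eef_pos: [0.6071, -0.2204, 0.022]
tool_rot: [0.705, -0.052, 0.705, 0.052]
contact_force: [-0.4, 0.3, -1.0]
grip_width: 0.577
t 31.07 tcp [ 0.6071 -0.2204  0.022 ] zhead 8.4 tilt(tool) [-0.    0.02  0.06] F [-0.4  0.3 -1. ] grip 0.577
 shift now frame mm [1.8 0.6 0.4]
 wx total 0.0
 shift after turn mm [1.8 0.6 0.4]
```

View pics/w16.png

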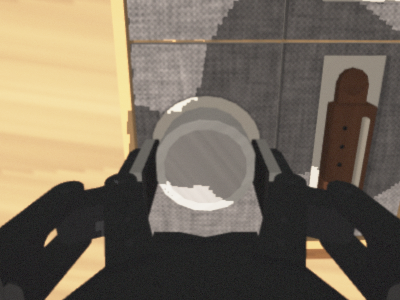

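The tin is concentric with the round pocket. I'll lower it 1.8 mm and check before releasing.

```bash
python3 -m jog '[[0,0,0,0.0015,0.0005,0,0.5],[0,0,0,0.0008,0,0,0.5],[0,0,0,0,0,0,0.5]]'; python3 - <<'E'
from h import *
go(.6074,-.2197,.0202,8.4)
E
```

```text
time: 31.37
eef_pos: [0.6072, -0.2199, 0.0201]
tool_rot: [0.706, -0.052, 0.705, 0.052]
contact_force: [-0.4, 0.2, -0.6]
grip_width: 0.577
t 31.37 tcp [ 0.6072 -0.2199  0.0201] zhead 8.4 tilt(tool) [0.   0.05 0.08] F [-0.4  0.2 -0.6] grip 0.577
 shift now frame mm [-0.1  0.1  0.2]
 wx total 0.0
 shift after turn mm [-0.1  0.1  0.2]
```

```bash
python3 -m jog '[[0,0,0,0,0,0,0.64],[0,0,0,0,0,0,0.7],[0,0,0,0,0,0,0.7],[0,0,0,-0.01,0,0,0.7],[0,0,0,-0.03,0,0,0.7],[0,0,0,-0.04,0,0,0.7],[0,0,0,-0.04,0,0,0.7],[0,0,0,-0.04,0,0,0.7],[0,0,0,-0.04,0,0,0.7],[0,0,0,0,0.02,0,0.7],[0,0,0,0,0,0,0.7],[0,0,0,0,0,0,0.7]]';python3 - <<'E'
from h import *
go(.6,-.2,.2,8.4)
f=env.grab_frame("wrist");cv2.imwrite("pics/w17.png",f);cv2.imwrite("pics/w17c.png",cv2.resize(f[40:270,210:430],None,fx=2.5,fy=2.5,interpolation=cv2.INTER_CUBIC))
f=env.grab_frame("scene");cv2.imwrite("pics/s17.png",f)
f=env.grab_frame("side");cv2.imwrite("pics/d17.png",cv2.resize(f[100:270,220:460],None,fx=3,fy=3,interpolation=cv2.INTER_CUBIC))
E
```

```text
time: 32.37
eef_pos: [0.6032, -0.1995, 0.2375]
tool_rot: [0.707, -0.053, 0.703, 0.05]
contact_force: [-0.4, -0.3, -0.5]
grip_width: 0.699
t 32.37 tcp [ 0.6032 -0.1995  0.2375] zhead 8.4 tilt(tool) [-0.    0.35  0.24] F [-0.4 -0.3 -0.5] grip 0.699
 shift now frame mm [37.5  0.1 -3.5]
 wx total -0.0
 shift after turn mm [37.5  0.1 -3.5]
```

View pics/w17c.png

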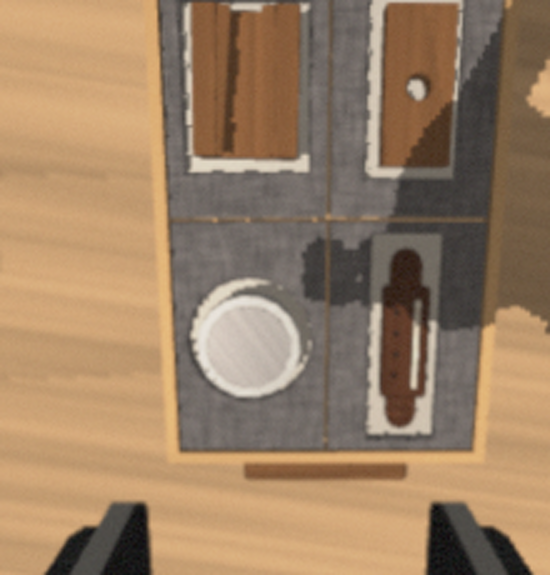

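View pics/s17.png

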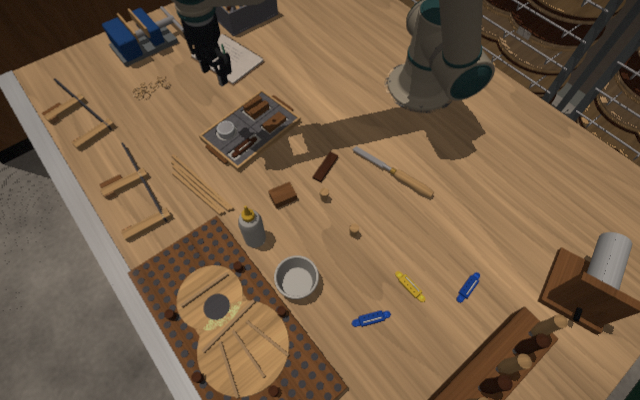

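View pics/d17.png

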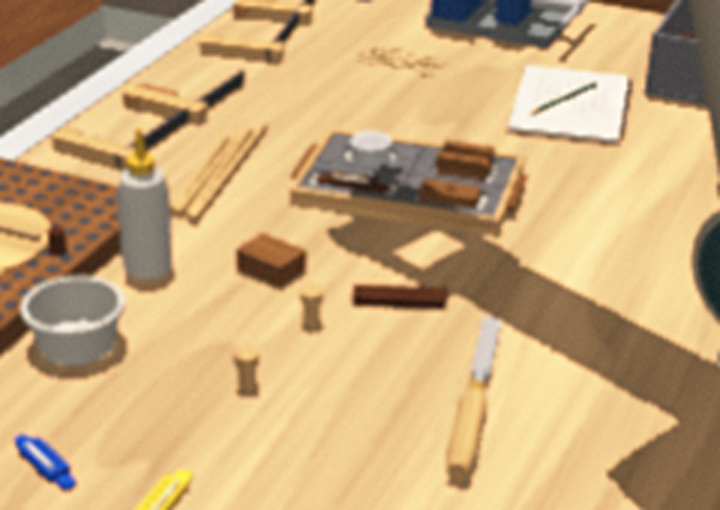

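All four parts sit flat in their pockets with pale floor visible around them. The blanks (283,195) and (326,166) and the decoys are where they were. Handing in.

```bash
python3 -c "
from station import env
print(env.close_job())"
```

```text
the job is handed in; nothing more can be done
None
```

I placed the neck block, end block, bridge and tin in that order, each into its own pocket with the same side up as before. The job took about 32 s of the 102 s allowed.

- **Setting down:** each part was lowered to the height predicted for the pocket floor (within about 0.3 mm) before I opened the jaws. The force reading showed no clear contact on any of them. For the neck block, contact showed only because the tool stopped at that height, so I eased back about 2 mm of sideways drift before releasing it.
- **Last checks:** the final wrist, scene and side pictures show all four parts inside their pockets. The two blanks, the blue and yellow look-alikes and the dowels look unmoved. The gripper is clear of everything, and none of these checks failed or disagreed.

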